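Close the sample rack with its sliding cover

ROBOT

A 6-joint arm with a two-finger parallel gripper is mounted at the origin on the work surface. World frame = base frame: x ahead of the robot, y to its left, z up, the work surface at z = 0. Lengths are in m, angles in rad, forces in N, time in s.
With the tool pointing down it reaches from about 0.325 to 1 m from the base axis. Payload 5.1 kg.
Tool frame: the origin (TCP) lies midway between the tips of the shut fingers; the grasp point (between the pads) lies 19 mm behind it; x points along the fingers, y is the direction in which the jaws open and shut, and the axes are right-handed (so a half turn about x gives the same grasp; the last joint's range is limited). The gripper opens to 85 mm and grips with 20 to 120 N. Pads are 22 mm wide; open, the fingers measure 114 mm over their backs; the gripper's body (76 mm by 85 mm) begins 54 mm behind the grasp point. The pads swing forward as they close: fully open they stand 13 mm farther back than shut.
Start: joints at [-1.382, 0.124, 1.65, -0, 1.367, -0.083], TCP at [0.174, -0.626, 0.231] pointing down, gripper open.
Joint ranges: [-2.61, 2.61], [-1.02, 2.33], [0.03, 2.71], [-1.35, 4.49], [0.32, 2.68], [-2.91, 2.91]. Speed limits (rad/s): [2.57, 2.57, 3.14, 3.14, 3.14, 3.14].

INTERFACE

Orientations are given as a unit quaternion [w, x, y, z].
In Python, from plant import r, read_camera gives the robot as it stands.
- The arm moves only by the tool arm_command, never from a script. Its arguments are lists of equal length, an entry for each row: "dp": the shift along the tool's x, y, z in mm, a list of three; "roll": the turn about the tool's x in rad. In form: {"dp": [[tx, ty, tz], ...], "roll": [roll, ...]}. A call has exactly 10 rows; each row shifts and turns the pose as measured when the row begins, along the tool's axes as they then stand; what a row does not reach is not made up. A row lasts 1/12 s, in which the tool goes at most 41.7 mm and 7.16 degrees, less where a joint would pass 70% of its speed; a pose out of reach is approached as far as the arm can. A call is refused whole if a number of a shift passes 41.7 or a number of a turn 0.125, either way. A call with a gripper value outside its range is refused whole. "fingers" is the finger opening in mm, from 0 to 85.4, set as the call begins (left out, the last holds). The fingers move at their own pace and stop on an object; "grip_force" is the grip in N (left out, the last holds). Time passes only in rows, so rows that do not move let the fingers close, or fill a call up. It gives the time, the measured TCP pose, the force and the opening at its end, in the units of the state.
- r.get_obs(): the state, without advancing time (a new reading comes with each control period).
- read_camera(name): name is "scene" or "top"; returns a dict with "color" (400x640x3 uint8, red, green, blue), "z_map" (400x640 float32, m along the optical axis (not along the pixel's ray), 0 where there is no reading), "mtx" (3x3 intrinsics, pixels), "world_from_camera" (4x4, takes a point from camera to world coordinates). Camera axes: x right, y down, z forward; pixel columns grow to the right and rows downward; lengths in m; the calibration is good to about 2 mm. A picture is of the moment at which its call begins.
- r.hand_in(): hands the job in, once; it reports no verdict.
The state is a dict: "time": time; "q": joint angles; "dq": joint speeds; "tau": joint torques, N m; "position": TCP position; "orientation": TCP orientation; "contact_force": force on the tool from outside, world axes, zero at the start; "torque": the same for the moment, N m; "opening": finger opening in m.
Only numpy, scipy, OpenCV 4.12 (cv2) and the standard library are available. Lean on these libraries where they do the work, as an engineer would, in place of code of your own. Each camera call takes 0.05 s, during which the arm holds its last target.

TASK

Take the slide cover off the green rack, lay it on the open end of the yellow sample rack's runners with its orange tab trailing, and slide it under the lips until the tab clicks down behind the steel ledge and the cover stays fully home with the red sensor bar held in. Feel for the click and push gently: once it is under the lips never press the cover on the rack with more than 35 N. Then let go, and leave the other things on the bench standing where they are.

Things in the scene. Friction and masses are not known exactly. Their poses are not given: they have to be found in the camera images.
- rack: Yellow sample rack, fixed, 190 x 102 x 65 mm, x from -92 to +98. Origin: on its underside below the middle line. The cover slides shut in +x. Two runners, 34 to 51 mm either side of the middle line, tops 55 mm above the origin, carry the cover; the tube deck between lies 12 mm lower. Guides 10.5 mm tall on the runners: 92 mm apart from x -92 to -19, tapering to 87 mm at x +10.
- rack_porch (a point): On the rack's middle line at runner height, 72 mm in -x and 55 mm above the rack's origin. From x -92 to +10 the runners are open above: the cover can be laid there with its middle over this point, its rear overhanging the rack. Axes as the rack's.
- rack_mouth (a point): Middle of the line where the lips begin, at runner height: 10 mm in +x and 55 mm above the rack's origin, axes as the rack's. From here to x +98 lips reach over the cover from both sides to 36 mm from the middle line, undersides 7.5 mm above the runners, so the 5 mm plate has 2.5 mm to spare.
- latch_nominal (a point): Drawing position of the steel ledge's upright +x face, on the rack at x -65.5, z 55 mm. The ledge is 22 mm wide, ramped towards -x, its crest 1 mm below the runner tops. On each rack the latch plate (ledge and red bar) is set up to 10 mm off this along x, unmeasured: the cover latches with its middle at x +23 mm, give or take 10, and can go 1.5 mm further to the hard stop.
- fin (a point): Centre of the blue grip fin, 14 (x) x 40 (y) x 28 (z) mm, upright in the middle of the loose cover. Axes are the cover's: +x to the leading edge, -x to the tab, +z up. The cover is a pale plate 125 (x) x 84 (y) x 5 (z) mm, about 0.12 kg, its top 14 mm and underside 19 mm below this point. Pushed from behind the fin with the jaws slack, the cover finds its own way in the guides.
- hook (a point): Centre of the round hook (5 mm thick, 16 mm wide) under the end of the cover's orange spring tab, 86 mm in -x from the cover's middle. It hangs 4.5 mm below the plate's underside and must ride up the ledge's ramp by 3.5 mm and drop behind it, a push of about 3 to 10 N. Two lugs at the plate's -x edge, 21 mm either side, 6 mm deep, meet the red bar.
- green_rack: Green rack, fixed, 110 x 74 x 35 mm, origin at the centre of its underside; the cover lies flat on its top at the start, about centred, its tab overhanging the -x end.
- sensor_bar (a joint): Travel in m of the red spring bar on the latch plate, which the cover's lugs push in +x: 0 free, 0.004 against its hard stop. Its spring pushes the cover back with 2 N at 0 and 4 N at 0.004. A latched cover keeps it at about 0.0025; without the click it springs back to 0 when the cover is let go.
- cover: The same loose cover; origin in the middle of the underside of the plate, 19 mm below fin.
- amber_bottle: Amber bottle, 54 mm wide, 110 mm tall, bystander; origin at the centre of its foot.
- jar: Glass jar with blue cap, 60 mm wide, 60 mm tall, bystander; origin at the centre of its foot.
- beaker: Glass beaker, 68 mm wide, 85 mm tall, bystander; origin at the centre of its foot.
- waste_cup: White waste cup, 90 mm wide, 100 mm tall, bystander; origin at the centre of its foot.
- cap_box: Red box of caps, 70 x 50 x 35 mm, bystander; origin at the centre of its underside.
Mind the look-alikes: they are no part of the job. Leave any purple look-alike of the cover alone.

How it is judged:
On the way:
1. the cover lies in the rails with its leading edge under the lips, not yet latched (x of fin in the frame of rack between -0.05 and -0.005 m and y of fin in the frame of rack between -0.004 and 0.004 m and z of fin in the frame of rack between 0.0715 and 0.0775 m and angle between the x axis of rack and the x axis of fin, either way round below 0.06 rad and angle between fin's own z axis and vertical below 0.06 rad).
At the end, for the whole second after the job is handed in: The cover lies in the rails of the yellow rack, level and aligned (within 4 mm sideways, 3.4 degrees), its tab behind the ledge so that by itself it holds the red sensor bar pressed in by more than 1.3 mm; it is at rest and released (value of joint sensor_bar above 0.0013 m and x of fin in the frame of rack between 0.01 and 0.038 m and y of fin in the frame of rack between -0.004 and 0.004 m and z of fin in the frame of rack between 0.0715 and 0.0775 m and angle between the x axis of rack and the x axis of fin, either way round below 0.06 rad and angle between fin's own z axis and vertical below 0.06 rad and linear speed of cover below 0.01 m/s); the robot touches nothing.
It fails at once if the cover, once its leading edge is under the lips, is pressed on the yellow rack with more than 35 N (contact force between cover and rack above 35 N and x of fin in the frame of rack above -0.05 m and z of fin in the frame of rack below 0.09 m and y of fin in the frame of rack between -0.02 and 0.02 m).
It fails at once if a bystander is pushed more than 30 mm or knocked over (distance of any of amber_bottle, jar, beaker, waste_cup, cap_box from where it was at the start of the episode above 0.03 m or angle between any of amber_bottle, jar, beaker, waste_cup, cap_box's own z axis and vertical above 0.5 rad).
It also fails if it takes over 51 s, if anything falls off the work surface, if the arm or the gripper's body presses on something with over 40 N, if the wrist force passes 120 N, or if a joint passes its speed limit or range.

## Working session

There is one attempt and no reset: what is moved stays moved. The work goes in short steps, Python scripts to look and compute and a tool call to move; the robot and the scene stay as the last step left them, time stands still between calls to the robot, and variables do not carry over. Pictures are saved under pics/ and viewed, and the job is handed in when it is done.

Besides the shell and the picture viewer there is one more tool, called after "Call:" in YAML: its name, and indented under it one key for each argument. arm_command: Moves the arm, as the interface text tells. Its arguments: {"type":"object","properties":{"dp":{"type":"array","items":{"type":"array","items":{"type":"number"}}},"roll":{"type":"array","items":{"type":"number"}},"fingers":{"type":"number"},"grip_force":{"type":"number"}},"required":["dp","roll"]}

```bash
ls; mkdir -p pics
python3 - <<'E'
from plant import r, read_camera
import cv2,numpy as np
for n in("scene","top"):
    c=read_camera(n); cv2.imwrite(f"pics/{n}0.png",c["color"][:,:,::-1]); np.savez(f"{n}0.npz",**c)
    print(n,c["mtx"].tolist(),np.round(c["world_from_camera"],4).tolist())
print(r.get_obs())
E
```

```text
pics
scene [[384.2280273107829, 0.0, 319.45060723151573], [0.0, 384.2280273107829, 201.45805812603112], [0.0, 0.0, 1.0]] [[-0.4662, 0.5934, -0.6561, 1.1516], [0.8847, 0.3106, -0.3477, 0.2931], [-0.0025, -0.7425, -0.6698, 0.6707], [0.0, 0.0, 0.0, 1.0]]
top [[441.3454819082839, 0.0, 320.28832338227915], [0.0, 441.3454819082839, 203.46474688706974], [0.0, 0.0, 1.0]] [[0.0143, -0.9826, 0.1852, 0.3914], [-0.9991, -0.0213, -0.0358, 0.0207], [0.0391, -0.1845, -0.9821, 1.0936], [0.0, 0.0, 0.0, 1.0]]
{'time': 0.1, 'q': array([-1.38159569e+00,  1.24465544e-01,  1.65153409e+00, -7.90426837e-06,
        1.36751542e+00, -8.26127842e-02]), 'dq': array([-0.00063707, -0.0008162 , -0.00183343, -0.00046691,  0.00079433,
       -0.0002344 ]), 'tau': array([ 6.13034281e-04, -4.24929965e+01, -3.66656077e+01, -1.50324986e-04,
        3.92593895e-03,  2.36042251e-05]), 'position': array([ 0.17436855, -0.62560027,  0.23016132]), 'orientation': array([-0.09512695, -0.70054713, -0.09648407,  0.70062501]), 'contact_force': array([-0.09770708, -0.731457  ,  0.96249068]), 'torque': array([-0.01469466, -0.01175834, -0.00383938]), 'opening': 0.08541070666764845}
```

View pics/scene0.png

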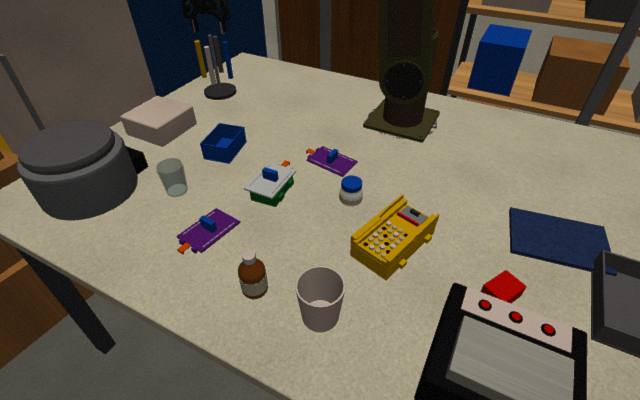

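View pics/top0.png

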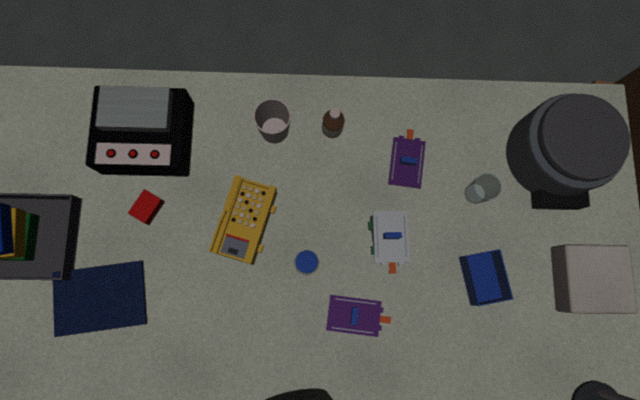

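Candidates for the cover are a pale plate on the green rack at top (390,237), a purple one at (407,162) and a purple one at (354,315). I choose the pale one. Close crops next.

Run:
```python
import cv2
t=cv2.imread("pics/top0.png");s=cv2.imread("pics/scene0.png")
cv2.imwrite("pics/tc.png",cv2.resize(t[200:280,360:420],None,fx=9,fy=7.4,interpolation=cv2.INTER_CUBIC)[:600] if 0 else cv2.resize(t[200:280,350:430],(560,560),interpolation=cv2.INTER_CUBIC))
cv2.imwrite("pics/tr.png",cv2.resize(t[170:270,195:295],(600,600),interpolation=cv2.INTER_CUBIC))
cv2.imwrite("pics/sc.png",cv2.resize(s[150:210,235:305],(700,600),interpolation=cv2.INTER_CUBIC))
cv2.imwrite("pics/sr.png",cv2.resize(s[190:280,340:445],(700,600),interpolation=cv2.INTER_CUBIC))
```

```text
(no output)
```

View pics/tc.png

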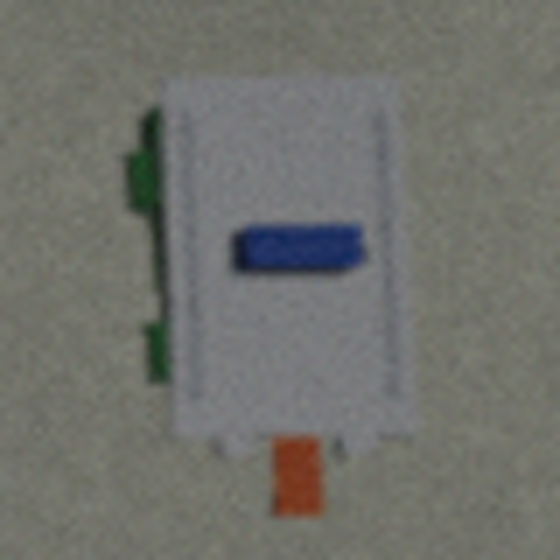

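View pics/tr.png

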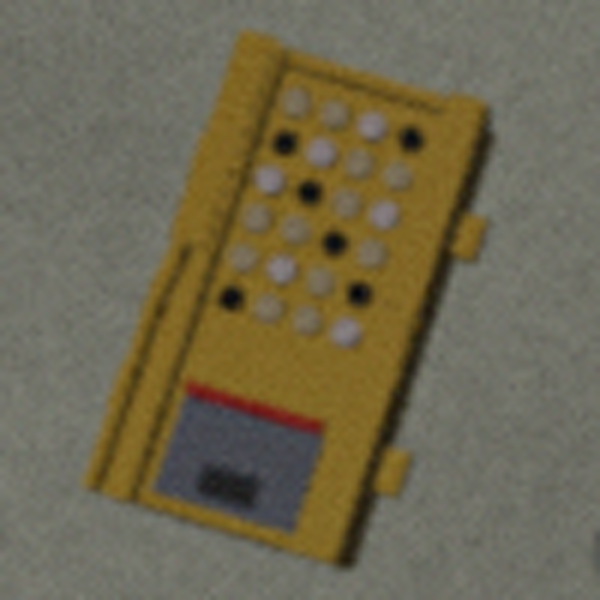

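View pics/sc.png

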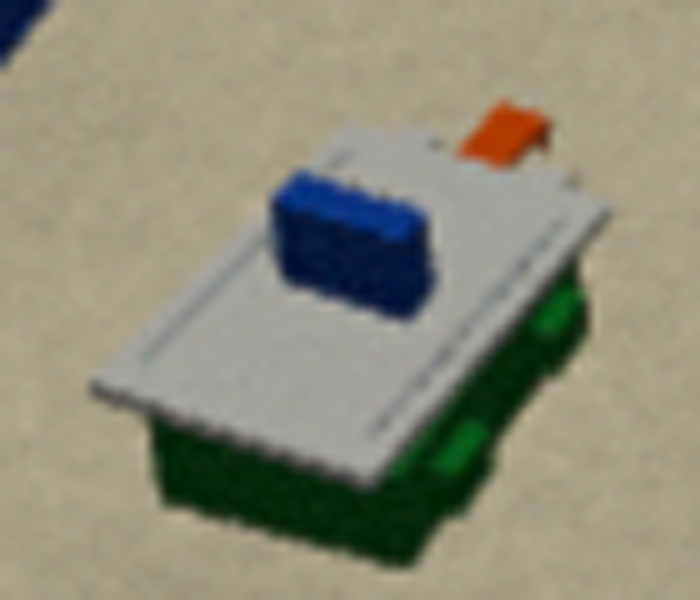

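View pics/sr.png

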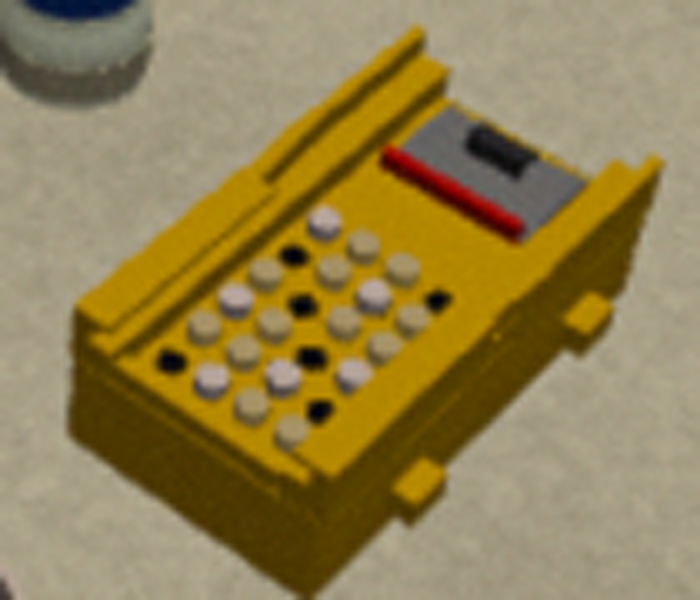

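The crops confirm it: pale plate, blue fin and orange tab. The tab faces the base (-x) at crop pixel (298,475). The rack's red bar end also faces the base. Next I fit poses from corners in both views and check them against depth.

```bash
cat > h.py <<'E'
import numpy as np,cv2
from scipy.optimize import least_squares
def load(n): return dict(np.load(n))
def proj(c,P):
    T=np.linalg.inv(c["world_from_camera"]);p=np.atleast_2d(P)@T[:3,:3].T+T[:3,3]
    q=p@c["mtx"].T; return q[:,:2]/q[:,2:]
def world(c,uv):
    u,v=uv; z=c["z_map"][int(round(v)),int(round(u))]
    p=np.linalg.inv(c["mtx"])@[u,v,1]*z
    return c["world_from_camera"][:3,:3]@p+c["world_from_camera"][:3,3]
def ray(c,uv,h):
    d=c["world_from_camera"][:3,:3]@(np.linalg.inv(c["mtx"])@[uv[0],uv[1],1]);o=c["world_from_camera"][:3,3]
    return o+d*(h-o[2])/d[2]
def cr(pts,s,o): return (np.array(pts,float)+.5)/s-.5+np.array(o)
def body(p,M):
    c,s=np.cos(p[3]),np.sin(p[3]);M=np.atleast_2d(M)
    return M@np.array([[c,s,0],[-s,c,0],[0,0,1]])+p[:3]
def fit(obs,x0):
    f=lambda p:np.concatenate([(proj(c,body(p,M))-px).ravel() for c,M,px in obs])
    r=least_squares(f,x0,loss="soft_l1"); return r.x,np.round(f(r.x),1)
E
cat > m1.py <<'E'
from h import *
T=load("top0.npz");S=load("scene0.npz")
def cloud(c):
    v,u=np.mgrid[:400,:640];z=c["z_map"]
    p=np.stack([u,v,np.ones_like(u)],-1)@np.linalg.inv(c["mtx"]).T*z[...,None]
    return p@c["world_from_camera"][:3,:3].T+c["world_from_camera"][:3,3]
M=np.array([[62.5,42,-14],[62.5,-42,-14],[-62.5,-42,-14],[-62.5,42,-14]])/1e3
t=cr([(163,80),(395,78),(415,432),(178,432)],7,(350,200))
s=cr([(365,472),(95,378),(350,126),(608,208)],10,(235,150))
for ob in ([(T,M,t)],[(S,M,s)],[(T,M,t),(S,M,s)]):
    print("cover(fin)",*fit(ob,[.45,-.15,.07,0]))
R=np.array([[98,51,65],[98,-51,65],[-92,51,65],[-92,-51,65]])/1e3
t=cr([(245,32),(487,100),(90,487),(348,558)],6,(195,170))
s=cr([(318,495),(75,312),(660,160),(420,30)],20/3,(340,190))
for ob in ([(T,R,t)],[(S,R,s)],[(T,R,t),(S,R,s)]):
    print("rack",*fit(ob,[.45,.15,.0,-.2]))
ct,cs=cloud(T),cloud(S)
np.savez("cl.npz",ct=ct,cs=cs)
for n,c,I in(("top",ct,T),("scene",cs,S)):
    col=I["color"].astype(int);r,g,b=col[...,0],col[...,1],col[...,2]
    m=(b>r+40)&(np.abs(c[...,0]-.45)<.06)&(c[...,2]>.06)
    print(n,"blue",c[m].mean(0) if m.any() else 0,m.sum())
for uv in [(375,225),(405,245),(392,236)]: print("T",uv,world(T,uv).round(4))
for uv in [(260,187),(290,175)]: print("S",uv,world(S,uv).round(4))
for uv in [(231,188),(218,225),(257,245),(270,205),(215,243),(300,240)]: print("T",uv,world(T,uv).round(4))
E
python3 m1.py
```

```text
cover(fin) [ 0.51758385 -0.19427344  0.02662023  0.03092261] [-0.   0.1  0.2  0.  -0.  -0.3 -0.2  0.2]
cover(fin) [ 0.49479425 -0.20514546  0.03480223  0.01384123] [ 0.   0.1 -0.  -0.   0.1  0.  -0.1 -0.1]
cover(fin) [ 0.51448057 -0.18945574  0.05417743  0.02475426] [-0.  -0.7  1.  -0.5  0.6  0.4 -0.5  0.7  0.6  0.8 -0.5  0.5 -0.  -0.3
  0.8 -0.4]
rack [ 0.54575334  0.16492801 -0.01138615 -0.26021672] [-0.2 -0.2  0.1  0.   0.6 -0.  -0.4  0.2]
rack [ 0.54855942  0.16508756  0.00174311 -0.28831795] [ 1.1 -1.3 -1.1 -0.1  0.6  1.4 -0.8  0.2]
rack [ 0.54431402  0.1640039  -0.00210537 -0.2697241 ] [-0.  -0.6  0.5  0.  -0.2 -0.  -0.9  0.7  2.1 -1.5 -0.5  0.3 -0.2  0.7
 -1.7  0.1]
top blue [0.45686085 0.14894971 0.1161107 ] 285
scene blue [0.45436475 0.00455377 0.06160972] 173
T (375, 225) [ 0.5396 -0.1505  0.0427]
T (405, 245) [ 0.4926 -0.2227  0.0418]
T (392, 236) [ 0.5102 -0.1855  0.0721]
S (260, 187) [ 0.5541 -0.1959  0.0386]
S (290, 175) [ 0.4776 -0.1522  0.0404]
T (231, 188) [0.6169 0.1945 0.0704]
T (218, 225) [0.5293 0.2212 0.064 ]
T (257, 245) [0.4849 0.1294 0.058 ]
T (270, 205) [0.5793 0.102  0.0639]
T (215, 243) [0.4875 0.2263 0.0609]
T (300, 240) [ 0.5047  0.0299 -0.0036]
```

```bash
cat >> m1.py <<'E'
print("---- fixed z")
def fitz(obs,x0,z):
    f=lambda p:np.concatenate([(proj(c,body([p[0],p[1],z,p[2]],M))-px).ravel() for c,M,px in obs])
    r=least_squares(f,x0,loss="soft_l1");return r.x.round(4)
t1=cr([(163,80),(395,78),(415,432),(178,432)],7,(350,200))
s1=cr([(365,472),(95,378),(350,126),(608,208)],10,(235,150))
print(fitz([(T,M,t1)],[.5,-.19,0],.054),fitz([(S,M,s1)],[.5,-.19,0],.054))
print(fitz([(T,R,t)],[.5,.16,-.27],0),fitz([(S,R,s)],[.5,.16,-.27],0))
for c,cl in((T,ct),(S,cs)):
    # fin cloud & rack top cloud
    m=(abs(cl[...,0]-.513)<.03)&(abs(cl[...,1]+.19)<.04)&(cl[...,2]>.055)
    col=c["color"].astype(int); mb=m&(col[...,2]>col[...,0]+30)
    P=cl[mb];v,u=np.nonzero(mb);print("fin",len(P),P.mean(0).round(4),P.max(0).round(4),P.min(0).round(4),u.min(),u.max(),v.min(),v.max())
E
python3 m1.py | sed -n '/----/,$p'
python3 - <<'E'
from h import *
T=load("top0.npz");S=load("scene0.npz")
import sys
p=[.5445,.1645,0,-.268]; f=[.5145,-.1895,.054,.025]
def draw(im,c,P,col,o,s,closed=True):
    q=((proj(c,P)-o+.5)*s-.5).round().astype(int);cv2.polylines(im,[q],closed,col,1,cv2.LINE_AA)
def rk(x0,x1,y0,y1,z): return np.array([[x0,y0,z],[x1,y0,z],[x1,y1,z],[x0,y1,z]])/1e3
for n,c,w,ob in (("tr2",T,(195,170,100,100,6),'r'),("sr2",S,(340,190,105,90,6.6),'r'),("tc2",T,(350,200,80,80,7),'c'),("sc2",S,(235,150,70,60,9.5),'c')):
    x,y,W,H,s=w;im=cv2.resize(c["color"][y:y+H,x:x+W,::-1],None,fx=s,fy=s,interpolation=cv2.INTER_CUBIC);o=np.array([x,y])
    if ob=='r':
        for a in [rk(-92,98,-51,51,65.5),rk(-92,98,-51,51,0),rk(10,98,-36,36,65.5),rk(-92,98,-34,34,55)]: draw(im,c,body(p,a),(255,0,0),o,s)
    else:
        for a in [rk(-62.5,62.5,-42,42,-14),rk(-7,7,-20,20,14),rk(-7,7,-20,20,-14)]: draw(im,c,body(f,a),(0,0,255),o,s)
        draw(im,c,body(f,rk(-94,-62.5,-8,8,-14)),(0,0,255),o,s)
    cv2.imwrite(f"pics/{n}.png",im)
E
```

```text
---- fixed z
[ 0.5144 -0.1888  0.0309] [ 0.5138 -0.1907  0.0174]
[ 0.5441  0.1634 -0.2605] [ 0.5468  0.1648 -0.2887]
fin 103 [ 0.5143 -0.1885  0.0682] [ 0.5206 -0.1684  0.0725] [ 0.5081 -0.2084  0.0632] 384 401 232 237
fin 113 [ 0.5179 -0.1882  0.0646] [ 0.5237 -0.1691  0.0714] [ 0.5056 -0.2097  0.0552] 262 277 167 178
```

View pics/tr2.png

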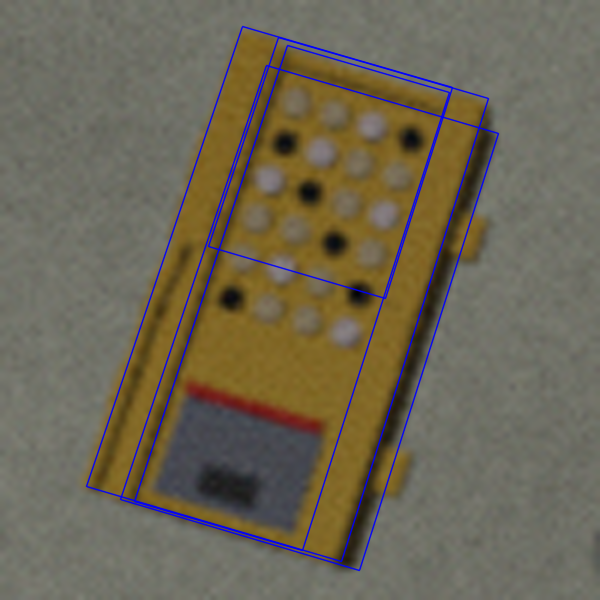

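View pics/sr2.png

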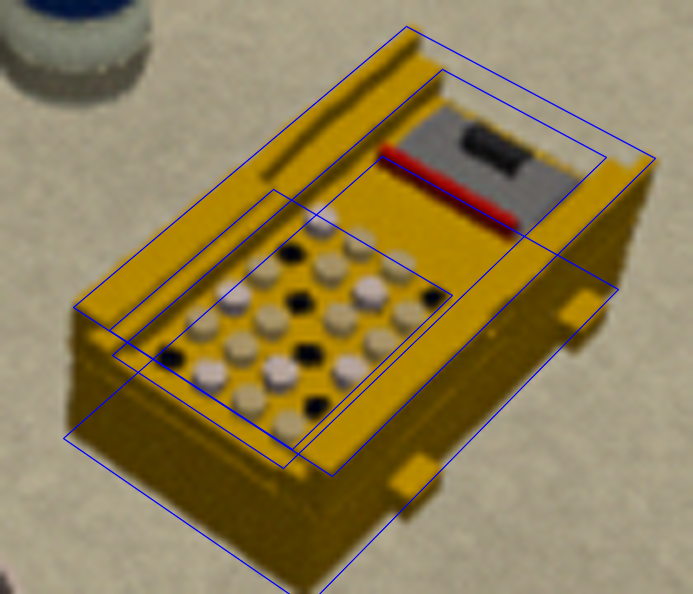

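View pics/tc2.png

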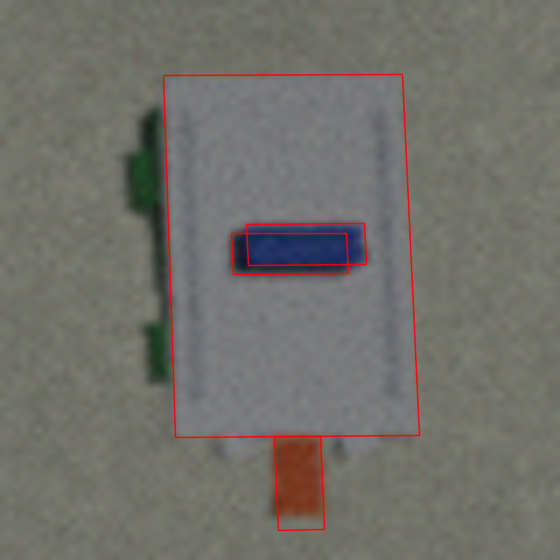

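View pics/sc2.png

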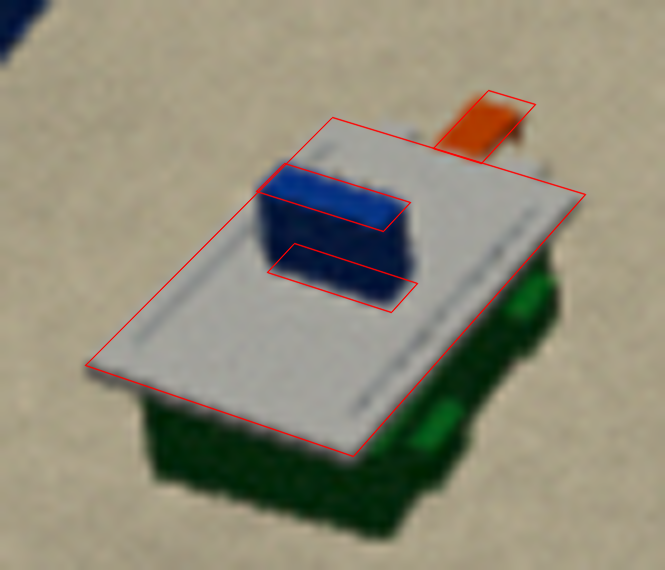

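Both overlays fit within about 2 mm. The fin is at (0.5145, -0.189, 0.054) with yaw 0.022, and the rack is at (0.5445, 0.164, 0) with yaw -0.27. Next I work out the move to the fin.

```bash
cat > go.py <<'E'
import sys,numpy as np
from scipy.spatial.transform import Rotation as R
from plant import r
def st():
    o=r.get_obs();q=o["orientation"];M=R.from_quat([q[1],q[2],q[3],q[0]]).as_matrix();return o,M
def go(x,y,z,yaw):
    "needed shift in tool axes; yaw = direction of +-tool y"
    o,M=st();d=M.T@(np.array([x,y,z])-o["position"])*1e3
    ty=M[:,1];a=np.arctan2(ty[1],ty[0]);best=[(yaw+k*np.pi-a+np.pi)%(2*np.pi)-np.pi for k in(0,1)]
    s=M[2,0] # tool x down: roll about tool x = -world yaw
    print("t",round(o["time"],2),"pos",(o["position"]*1e3).round(1),"tilt",M[:,0].round(4),"tyaw",round(a,4),"F",o["contact_force"].round(1),"op",round(o["opening"]*1e3,1),"q6",o["q"][5].round(3))
    print("dp tool",d.round(1),"roll opts",[round(s*b,3) for b in best]); print(M.round(3).tolist())
if __name__=="__main__": go(*map(float,sys.argv[1:5]))
E
python3 go.py 0.5145 -0.189 0.12 0.022
```

```text
t 0.1 pos [ 174.4 -625.6  230.2] tilt [-4.0e-04  1.9e-03 -1.0e+00] tyaw -1.299 F [-0.1 -0.7  1. ] op 85.4 q6 -0.083
dp tool [ 110.9 -329.  -444.8] roll opts [np.float64(-1.321), np.float64(1.821)]
[[-0.0, 0.268, -0.963], [0.002, -0.963, -0.268], [-1.0, -0.002, -0.0]]
```

```bash
cat > plan.py <<'E'
import sys
from go import *
# x y z yaw n : n equal rows, predicted in turning tool axes
def plan(x,y,z,yaw,n):
    o,M=st();d=(np.array([x,y,z])-o["position"])*1e3/n
    a=np.arctan2(M[1,1],M[0,1]);b=min([(yaw+k*np.pi-a+np.pi)%(2*np.pi)-np.pi for k in(0,1)],key=abs)
    dp=[]
    for i in range(n):
        dp.append((R.from_rotvec([0,0,b*i/n]).as_matrix()@M).T@d)
    print("dp",np.round(dp,0 if np.abs(d).max()>8 else 1).tolist(),"roll",round(-b/n,4),"|d|",np.linalg.norm(d).round(1))
go(*map(float,sys.argv[1:5]));plan(*map(float,sys.argv[1:5]),int(sys.argv[5]))
E
python3 plan.py 0.5145 -0.189 0.19 0.022 14
```

```text
t 0.1 pos [ 174.4 -625.6  230.2] tilt [-4.0e-04  1.9e-03 -1.0e+00] tyaw -1.299 F [-0.1 -0.7  1. ] op 85.4 q6 -0.083
dp tool [  40.9 -329.2 -444.9] roll opts [np.float64(-1.321), np.float64(1.821)]
[[-0.0, 0.268, -0.963], [0.002, -0.963, -0.268], [-1.0, -0.002, -0.0]]
dp [[3.0, -24.0, -32.0], [3.0, -20.0, -34.0], [3.0, -17.0, -36.0], [3.0, -14.0, -37.0], [3.0, -10.0, -38.0], [3.0, -7.0, -39.0], [3.0, -3.0, -39.0], [3.0, 1.0, -40.0], [3.0, 5.0, -39.0], [3.0, 8.0, -39.0], [3.0, 12.0, -38.0], [3.0, 15.0, -36.0], [3.0, 19.0, -35.0], [3.0, 22.0, -33.0]] roll -0.0944 |d| 39.6
```

Call:
arm_command:
  dp:
    - [3,-24,-32]
    - [3,-20,-34]
    - [3,-17,-36]
    - [3,-14,-37]
    - [3,-10,-38]
    - [3,-7,-39]
    - [3,-3,-39]
    - [3,1,-40]
    - [3,5,-39]
    - [3,8,-39]
  roll: [-0.094,-0.094,-0.094,-0.094,-0.094,-0.094,-0.094,-0.094,-0.094,-0.094]
  fingers: 50

```text
time: 0.93
position: [0.4153, -0.3007, 0.1936]
orientation: [0.409, 0.575, 0.414, -0.575]
contact_force: [0.7, 0.4, 1.3]
opening: 0.05
```

```bash
python3 plan.py 0.5145 -0.189 0.13 0.022 8
```

```text
t 0.93 pos [ 415.3 -300.7  193.6] tilt [-0.0042  0.006  -1.    ] tyaw -0.329 F [0.7 0.4 1.3] op 50.0 q6 -0.404
dp tool [  63.8   58.2 -137.5] roll opts [np.float64(-0.351), np.float64(2.791)]
[[-0.004, 0.946, -0.323], [0.006, -0.323, -0.946], [-1.0, -0.006, -0.004]]
dp [[8.0, 7.0, -17.0], [8.0, 8.0, -17.0], [8.0, 9.0, -16.0], [8.0, 9.0, -16.0], [8.0, 10.0, -16.0], [8.0, 11.0, -15.0], [8.0, 12.0, -15.0], [8.0, 12.0, -14.0]] roll -0.0439 |d| 20.3
```

Call:
arm_command:
  dp:
    - [8,7,-17]
    - [8,8,-17]
    - [8,9,-16]
    - [8,9,-16]
    - [8,10,-16]
    - [8,11,-15]
    - [8,12,-15]
    - [8,12,-14]
    - [0,0,0]
    - [0,0,0]
  roll: [-0.044,-0.044,-0.044,-0.044,-0.044,-0.044,-0.044,-0.044,0,0]

```text
time: 1.77
position: [0.517, -0.1718, 0.1223]
orientation: [0.509, 0.486, 0.519, -0.486]
contact_force: [1.0, 0.2, 0.8]
opening: 0.0499
```

```bash
python3 plan.py 0.5145 -0.189 0.046 0.022 8
```

```text
t 1.77 pos [ 517.  -171.8  122.3] tilt [-0.0103  0.0104 -0.9999] tyaw 0.0561 F [1.  0.2 0.8] op 49.9 q6 -0.48
dp tool [76.1 -2.7 17.8] roll opts [np.float64(0.034), np.float64(-3.107)]
[[-0.01, 0.998, 0.056], [0.01, 0.056, -0.998], [-1.0, -0.01, -0.011]]
dp [[10.0, -0.0, 2.0], [10.0, -0.0, 2.0], [10.0, -0.0, 2.0], [10.0, -0.0, 2.0], [10.0, -0.0, 2.0], [10.0, -0.0, 2.0], [10.0, -0.0, 2.0], [10.0, -0.0, 2.0]] roll 0.0043 |d| 9.8
```

Call:
arm_command:
  dp:
    - [4,-1,6]
    - [4,-1,5]
    - [4,-1,4]
    - [8,0,2]
    - [8,0,1]
    - [8,0,0]
    - [8,0,0]
    - [4,0,0]
    - [0,0,0]
    - [0,0,0]
  roll: [0.01,0.01,0.01,0.004,0,0,0,0,0,0]

```text
time: 2.6
position: [0.511, -0.1952, 0.0688]
orientation: [0.497, 0.497, 0.508, -0.498]
contact_force: [0.0, 0.0, 1.0]
opening: 0.0499
```

```bash
python3 plan.py 0.5145 -0.189 0.046 0.022 8
python3 - <<'E'
from plant import *
import cv2
c=read_camera("scene")["color"][150:210,235:305,::-1];cv2.imwrite("pics/a1.png",cv2.resize(c,(700,600),interpolation=2))
E
```

```text
t 2.6 pos [ 511.  -195.2   68.8] tilt [-0.0117  0.0099 -0.9999] tyaw 0.0103 F [0. 0. 1.] op 49.9 q6 -0.477
dp tool [22.9  3.9 -6. ] roll opts [np.float64(-0.012), np.float64(3.129)]
[[-0.012, 1.0, 0.01], [0.01, 0.01, -1.0], [-1.0, -0.012, -0.01]]
dp [[2.9, 0.5, -0.7], [2.9, 0.5, -0.7], [2.9, 0.5, -0.7], [2.9, 0.5, -0.7], [2.9, 0.5, -0.7], [2.9, 0.5, -0.7], [2.9, 0.5, -0.7], [2.9, 0.5, -0.7]] roll -0.0015 |d| 3.0
```

View pics/a1.png

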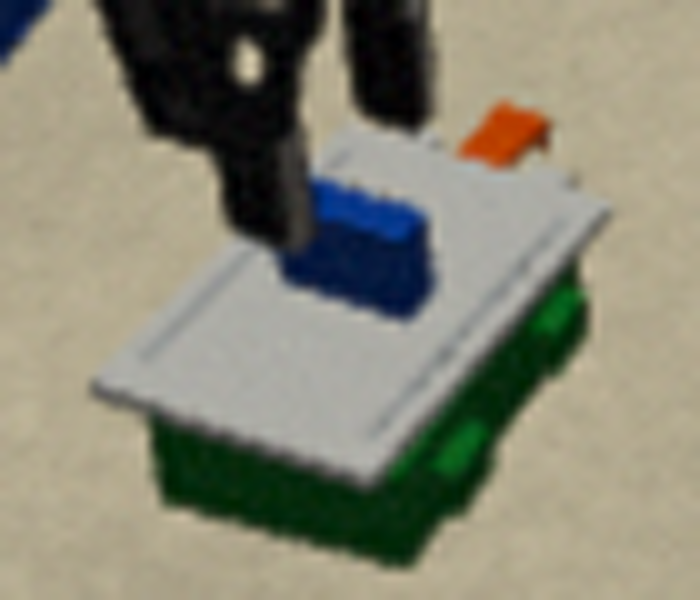

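The picture shows the fingers (near one at (260,200)) straddling the fin, still above plate level. I'll finish the descent slowly.

Call:
arm_command:
  dp:
    - [3,0.5,-1]
    - [3,0.5,-1]
    - [3,0.5,-1]
    - [3,0.5,-1]
    - [3,0.5,-1]
    - [2,0.3,0]
    - [2,0,0]
    - [0,0,0]
    - [0,0,0]
    - [0,0,0]
  roll: [-0.004,-0.004,-0.002,0,0,0,0,0,0,0]

```text
time: 3.48
position: [0.5151, -0.1891, 0.0494]
orientation: [0.501, 0.494, 0.51, -0.494]
contact_force: [-0.0, -0.8, -0.1]
opening: 0.05
```

```bash
python3 plan.py 0.5145 -0.189 0.046 0.022 8
```

```text
t 3.48 pos [ 515.1 -189.1   49.4] tilt [-0.0092  0.0087 -0.9999] tyaw 0.0229 F [-0.  -0.8 -0.1] op 50.0 q6 -0.477
dp tool [ 3.4 -0.5 -0. ] roll opts [np.float64(0.001), np.float64(-3.14)]
[[-0.009, 1.0, 0.023], [0.009, 0.023, -1.0], [-1.0, -0.009, -0.009]]
dp [[0.4, -0.1, -0.0], [0.4, -0.1, -0.0], [0.4, -0.1, -0.0], [0.4, -0.1, -0.0], [0.4, -0.1, -0.0], [0.4, -0.1, -0.0], [0.4, -0.1, -0.0], [0.4, -0.1, -0.0]] roll 0.0001 |d| 0.4
```

Call:
arm_command:
  dp:
    - [1.5,0,0]
    - [1.5,0,0]
    - [1,0,0]
    - [0.5,0,0]
    - [0,0,0]
    - [0,0,0]
    - [0,0,0]
    - [0,0,0]
    - [0,0,0]
    - [0,0,0]
  roll: [0,0,0,0,0,0,0,0,0,0]

```text
time: 4.32
position: [0.5154, -0.1895, 0.045]
orientation: [0.502, 0.494, 0.51, -0.494]
contact_force: [0.2, 0.2, -0.4]
opening: 0.0501
```

Call:
arm_command:
  dp:
    - [0,0,0]
    - [0,0,0]
    - [0,0,0]
    - [0,0,0]
    - [0,0,0]
    - [0,0,0]
    - [0,0,0]
    - [0,0,0]
    - [0,0,0]
    - [0,0,0]
  roll: [0,0,0,0,0,0,0,0,0,0]
  fingers: 5
  grip_force: 35

```text
time: 5.15
position: [0.5157, -0.1896, 0.0454]
orientation: [0.502, 0.495, 0.509, -0.494]
contact_force: [0.1, 0.9, 0.7]
opening: 0.0134
```

```bash
python3 plan.py 0.5145 -0.189 0.15 0.022 10
python3 - <<'E'
from plant import *
import cv2
c=read_camera("scene")["color"][150:210,235:305,::-1];cv2.imwrite("pics/a2.png",cv2.resize(c,(700,600),interpolation=2))
E
```

```text
t 5.15 pos [ 515.7 -189.6   45.4] tilt [-0.0072  0.0078 -0.9999] tyaw 0.0225 F [0.1 0.9 0.7] op 13.4 q6 -0.477
dp tool [-104.6   -1.9   -1.5] roll opts [np.float64(0.0), np.float64(-3.141)]
[[-0.007, 1.0, 0.022], [0.008, 0.022, -1.0], [-1.0, -0.007, -0.008]]
dp [[-10.0, -0.0, -0.0], [-10.0, -0.0, -0.0], [-10.0, -0.0, -0.0], [-10.0, -0.0, -0.0], [-10.0, -0.0, -0.0], [-10.0, -0.0, -0.0], [-10.0, -0.0, -0.0], [-10.0, -0.0, -0.0], [-10.0, -0.0, -0.0], [-10.0, -0.0, -0.0]] roll 0.0 |d| 10.5
```

View pics/a2.png

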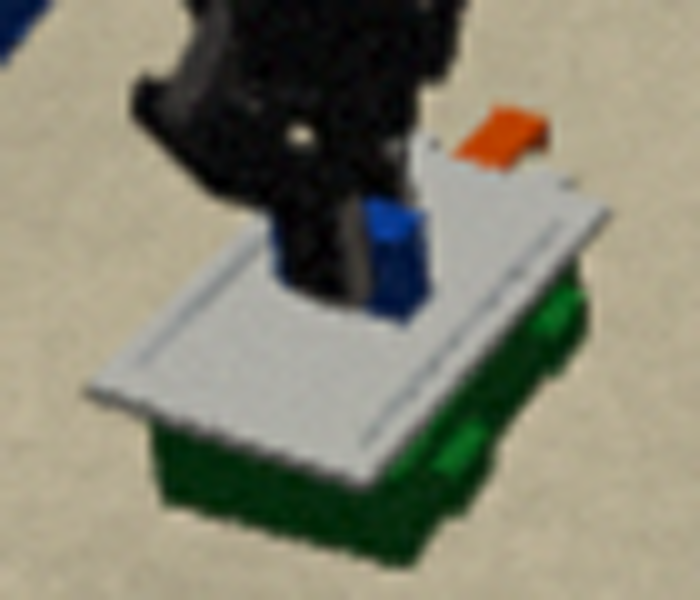

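The picture shows the fin clamped (pads at (340,240)) and the opening reads 13.4 mm. Lifting now.

Call:
arm_command:
  dp:
    - [-3,0,0]
    - [-6,0,0]
    - [-10,0,0]
    - [-12,0,0]
    - [-12,0,0]
    - [-12,0,0]
    - [-12,0,0]
    - [-10,0,0]
    - [-6,0,0]
    - [-3,0,0]
  roll: [0,0,0,0,0,0,0,0,0,0]

```text
time: 6.03
position: [0.5161, -0.1902, 0.1413]
orientation: [0.502, 0.495, 0.509, -0.494]
contact_force: [0.4, 0.1, -0.8]
opening: 0.013
```

```bash
python3 plan.py 0.4751 0.1832 0.13 -0.27 26
```

```text
t 6.03 pos [ 516.1 -190.2  141.3] tilt [-0.0068  0.0075 -0.9999] tyaw 0.0226 F [ 0.4  0.1 -0.8] op 13.0 q6 -0.477
dp tool [  14.3  -32.5 -374.1] roll opts [np.float64(0.293), np.float64(-2.849)]
[[-0.007, 1.0, 0.023], [0.007, 0.023, -1.0], [-1.0, -0.007, -0.008]]
dp [[1.0, -1.0, -14.0], [1.0, -1.0, -14.0], [1.0, -2.0, -14.0], [1.0, -2.0, -14.0], [1.0, -2.0, -14.0], [1.0, -2.0, -14.0], [1.0, -2.0, -14.0], [1.0, -2.0, -14.0], [1.0, -3.0, -14.0], [1.0, -3.0, -14.0], [1.0, -3.0, -14.0], [1.0, -3.0, -14.0], [1.0, -3.0, -14.0], [1.0, -3.0, -14.0], [1.0, -3.0, -14.0], [1.0, -4.0, -14.0], [1.0, -4.0, -14.0], [1.0, -4.0, -14.0], [1.0, -4.0, -14.0], [1.0, -4.0, -14.0], [1.0, -4.0, -14.0], [1.0, -5.0, -14.0], [1.0, -5.0, -14.0], [1.0, -5.0, -14.0], [1.0, -5.0, -14.0], [1.0, -5.0, -13.0]] roll 0.0113 |d| 14.5
```

Call:
arm_command:
  dp:
    - [0,-1,-10]
    - [0,-1,-15]
    - [0,-2,-20]
    - [0,-2,-20]
    - [0,-2,-20]
    - [0,-2,-20]
    - [0,-3,-20]
    - [0,-3,-20]
    - [0,-3,-20]
    - [0,-3,-15]
  roll: [0.012,0.012,0.012,0.012,0.012,0.012,0.012,0.012,0.012,0.012]

```text
time: 6.87
position: [0.5002, -0.0054, 0.1447]
orientation: [-0.469, -0.526, -0.475, 0.527]
contact_force: [0.4, 0.2, -2.4]
opening: 0.0134
```

```bash
python3 plan.py 0.4751 0.1832 0.13 -0.27 10
```

```text
t 6.87 pos [500.2  -5.4 144.7] tilt [-0.006   0.0056 -1.    ] tyaw -0.1102 F [ 0.4  0.2 -2.4] op 13.4 q6 -0.012
dp tool [  15.9  -45.6 -184.6] roll opts [np.float64(0.16), np.float64(-2.982)]
[[-0.006, 0.994, -0.11], [0.006, -0.11, -0.994], [-1.0, -0.007, -0.005]]
dp [[2.0, -5.0, -18.0], [2.0, -5.0, -18.0], [2.0, -5.0, -18.0], [2.0, -5.0, -18.0], [2.0, -6.0, -18.0], [2.0, -6.0, -18.0], [2.0, -6.0, -18.0], [2.0, -7.0, -18.0], [2.0, -7.0, -18.0], [2.0, -7.0, -18.0]] roll 0.016 |d| 19.1
```

Call:
arm_command:
  dp:
    - [1,-5,-18]
    - [1,-5,-18]
    - [1,-5,-18]
    - [1,-5,-18]
    - [2,-6,-18]
    - [2,-6,-18]
    - [2,-6,-15]
    - [2,-5,-12]
    - [1,-3,-6]
    - [0,0,0]
  roll: [0.016,0.016,0.016,0.016,0.016,0.016,0.016,0.016,0,0]

```text
time: 7.7
position: [0.4739, 0.1513, 0.1311]
orientation: [-0.432, -0.555, -0.44, 0.558]
contact_force: [-0.4, -0.3, -1.2]
opening: 0.0137
```

```bash
python3 plan.py 0.4751 0.1832 0.09 -0.27 10
```

```text
t 7.7 pos [473.9 151.3 131.1] tilt [-0.011   0.0054 -0.9999] tyaw -0.2409 F [-0.4 -0.3 -1.2] op 13.7 q6 0.435
dp tool [ 41.2  -6.  -31.2] roll opts [np.float64(0.029), np.float64(-3.112)]
[[-0.011, 0.971, -0.239], [0.005, -0.239, -0.971], [-1.0, -0.012, -0.003]]
dp [[4.1, -0.6, -3.1], [4.1, -0.6, -3.1], [4.1, -0.6, -3.1], [4.1, -0.6, -3.1], [4.1, -0.6, -3.1], [4.1, -0.6, -3.1], [4.1, -0.7, -3.1], [4.1, -0.7, -3.1], [4.1, -0.7, -3.1], [4.1, -0.7, -3.1]] roll 0.0029 |d| 5.2
```

Call:
arm_command:
  dp:
    - [3,-1,-5]
    - [4,-1,-5]
    - [5,-1,-5]
    - [5,-1,-5]
    - [5,-1,-5]
    - [5,-1,-4]
    - [5,0,-2]
    - [3,0,0]
    - [0,0,0]
    - [0,0,0]
  roll: [0.004,0.004,0.004,0.004,0.004,0.004,0.004,0,0,0]

```text
time: 8.53
position: [0.4757, 0.1836, 0.0912]
orientation: [-0.423, -0.56, -0.431, 0.566]
contact_force: [0.2, 0.1, -1.7]
opening: 0.0136
```

```bash
python3 plan.py 0.4751 0.1832 0.066 -0.27 10
python3 - <<'E'
from plant import *
import cv2,numpy as np
for n,(x,y,w,h) in(("top",(190,165,105,130)),("scene",(340,170,110,110))):
    c=read_camera(n);np.savez(f"{n}3.npz",**c);cv2.imwrite(f"pics/{n}3.png",cv2.resize(c["color"][y:y+h,x:x+w,::-1],None,fx=4.6,fy=4.6,interpolation=2))
E
```

```text
t 8.53 pos [475.7 183.6  91.2] tilt [-0.0132  0.0035 -0.9999] tyaw -0.2734 F [ 0.2  0.1 -1.7] op 13.6 q6 0.53
dp tool [25.2 -0.1  0.6] roll opts [np.float64(-0.003), np.float64(3.138)]
[[-0.013, 0.963, -0.27], [0.004, -0.27, -0.963], [-1.0, -0.014, 0.0]]
dp [[2.5, -0.0, 0.1], [2.5, -0.0, 0.1], [2.5, -0.0, 0.1], [2.5, -0.0, 0.1], [2.5, -0.0, 0.1], [2.5, -0.0, 0.1], [2.5, -0.0, 0.1], [2.5, -0.0, 0.1], [2.5, -0.0, 0.1], [2.5, -0.0, 0.1]] roll -0.0003 |d| 2.5
```

View pics/top3.png

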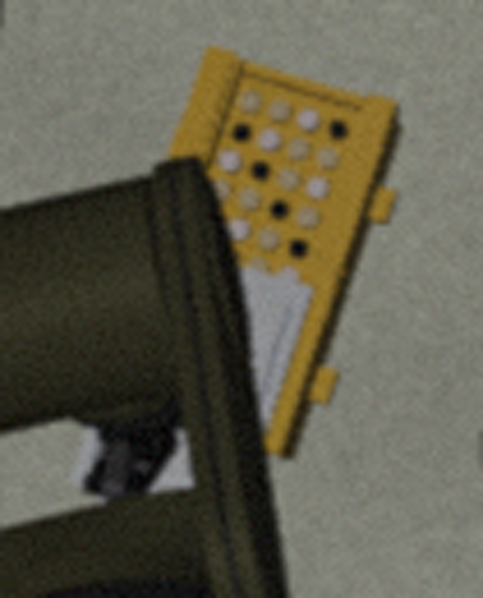

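View pics/scene3.png

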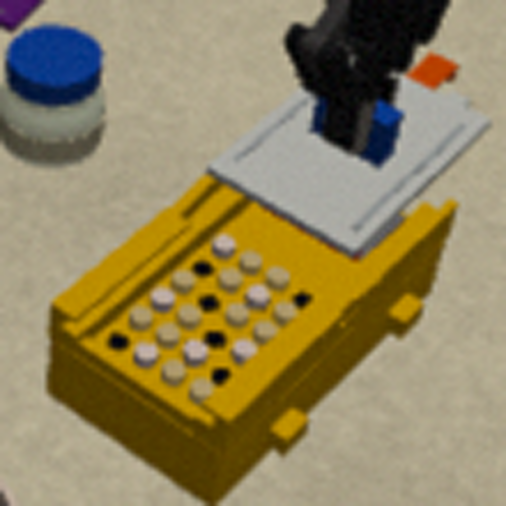

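The pictures show the cover above the runners, aligned, with its tab (435,70) trailing. I check the relation with an overlay.

Run:
```python
from h import *
S=load("scene3.npz");T=load("top3.npz")
f=[.4757,.1836,.0912+.0086,-.2734]
def rk(x0,x1,y0,y1,z): return np.array([[x0,y0,z],[x1,y0,z],[x1,y1,z],[x0,y1,z]])/1e3
def draw(im,c,P,col,o,s):
    q=((proj(c,P)-o+.5)*s-.5).round().astype(int);cv2.polylines(im,[q],True,col,1,cv2.LINE_AA)
for n,c,(x,y,w,h) in(("top",T,(190,165,105,105)),("scene",S,(340,170,110,100))):
    s=5.7 if n=="top" else 6;o=np.array([x,y])
    im=cv2.resize(c["color"][y:y+h,x:x+w,::-1],None,fx=s,fy=s,interpolation=2)
    draw(im,c,body(f,rk(-62.5,62.5,-42,42,-14)),(0,0,255),o,s)
    for p,col in(([.5445,.164,0,-.268],(255,0,0)),):
        draw(im,c,body(p,rk(-92,10,-46,46,65.5)),col,o,s);draw(im,c,body(p,rk(-92,98,-51,51,65.5)),col,o,s)
    cv2.imwrite(f"pics/{n}3o.png",im)
```

```text
(no output)
```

View pics/scene3o.png

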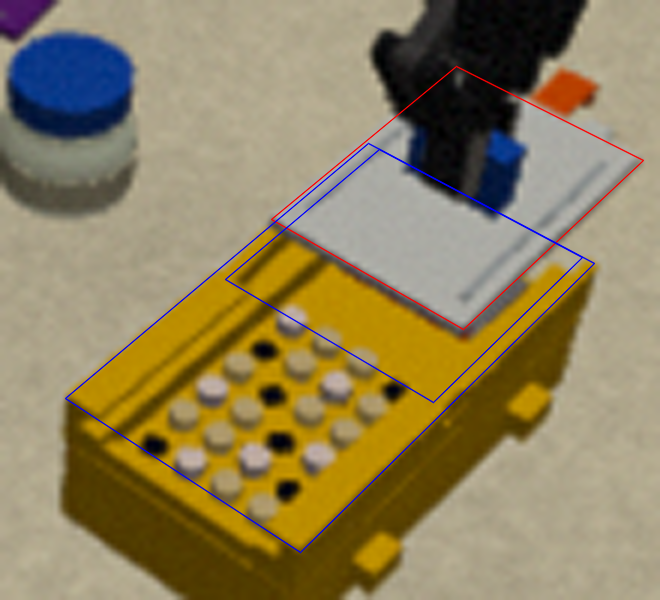

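View pics/top3o.png

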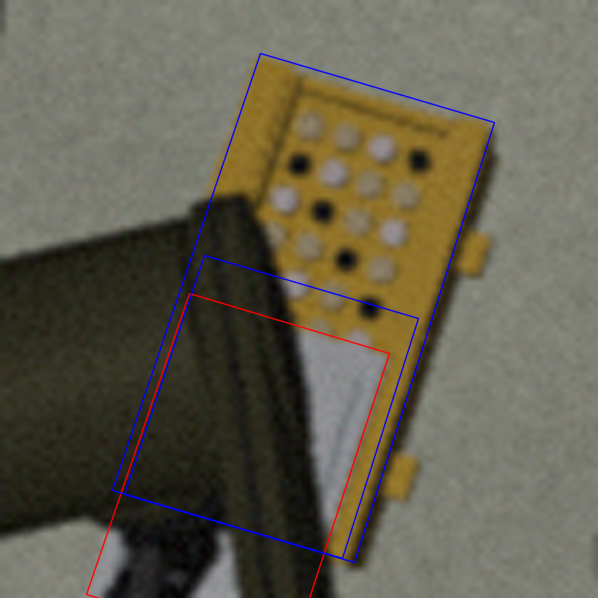

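Call:
arm_command:
  dp:
    - [2,0,0]
    - [3,0,0]
    - [3,0,0]
    - [3,0,0]
    - [3,0,0]
    - [3,0,0]
    - [2.5,0,0]
    - [2,0,0]
    - [1,0,0]
    - [0,0,0]
  roll: [0,0,0,0,0,0,0,0,0,0]

```text
time: 9.47
position: [0.4762, 0.1833, 0.0676]
orientation: [-0.423, -0.562, -0.43, 0.566]
contact_force: [0.4, 0.9, -1.2]
opening: 0.0133
```

```bash
python3 plan.py 0.4751 0.1832 0.0655 -0.27 10
```

```text
t 9.47 pos [476.2 183.3  67.6] tilt [-0.0108  0.0041 -0.9999] tyaw -0.2744 F [ 0.4  0.9 -1.2] op 13.3 q6 0.529
dp tool [ 2.1 -1.   0.4] roll opts [np.float64(-0.004), np.float64(3.137)]
[[-0.011, 0.963, -0.271], [0.004, -0.271, -0.963], [-1.0, -0.011, -0.001]]
dp [[0.2, -0.1, 0.0], [0.2, -0.1, 0.0], [0.2, -0.1, 0.0], [0.2, -0.1, 0.0], [0.2, -0.1, 0.0], [0.2, -0.1, 0.0], [0.2, -0.1, 0.0], [0.2, -0.1, 0.0], [0.2, -0.1, 0.0], [0.2, -0.1, 0.0]] roll -0.0004 |d| 0.2
```

Call:
arm_command:
  dp:
    - [0.6,0,0]
    - [0.6,0,0]
    - [0.6,0,0]
    - [0.6,0,0]
    - [0.4,0,0]
    - [0,0,0]
    - [0,0,0]
    - [0,0,0]
    - [0,0,0]
    - [0,0,0]
  roll: [0,0,0,0,0,0,0,0,0,0]

```text
time: 10.3
position: [0.4772, 0.1836, 0.0658]
orientation: [-0.424, -0.562, -0.43, 0.565]
contact_force: [-0.7, -0.2, -0.6]
opening: 0.0132
```

Call:
arm_command:
  dp:
    - [0,0,0]
    - [0,0,0]
    - [0,0,0]
    - [0,0,0]
    - [0,0,0]
    - [0,0,0]
    - [0,0,0]
    - [0,0,0]
    - [0,0,0]
    - [0,0,0]
  roll: [0,0,0,0,0,0,0,0,0,0]
  fingers: 20

```text
time: 11.13
position: [0.478, 0.1838, 0.0667]
orientation: [-0.424, -0.563, -0.43, 0.564]
contact_force: [0.1, 0.1, -0.8]
opening: 0.0199
```

```bash
python3 plan.py 0.4751 0.1832 0.0655 -0.27 10
cat > look.py <<'E'
import sys
from plant import *
import cv2,numpy as np
t=sys.argv[1]
for n,(x,y,w,h) in(("scene",(340,170,110,100)),("top",(190,165,105,105))):
    if n in sys.argv[2:]:
        c=read_camera(n);np.savez(f"{n}{t}.npz",**c);cv2.imwrite(f"pics/{n}{t}.png",cv2.resize(c["color"][y:y+h,x:x+w,::-1],None,fx=5.7,fy=5.7,interpolation=2))
E
python3 look.py 4 scene top
```

```text
t 11.13 pos [478.  183.8  66.7] tilt [-0.0067  0.0052 -1.    ] tyaw -0.2744 F [ 0.1  0.1 -0.8] op 19.9 q6 0.529
dp tool [ 1.2 -2.6  1.4] roll opts [np.float64(-0.004), np.float64(3.137)]
[[-0.007, 0.963, -0.271], [0.005, -0.271, -0.963], [-1.0, -0.008, -0.003]]
dp [[0.1, -0.3, 0.1], [0.1, -0.3, 0.1], [0.1, -0.3, 0.1], [0.1, -0.3, 0.1], [0.1, -0.3, 0.1], [0.1, -0.3, 0.1], [0.1, -0.3, 0.1], [0.1, -0.3, 0.1], [0.1, -0.3, 0.1], [0.1, -0.3, 0.1]] roll -0.0004 |d| 0.3
```

View pics/scene4.png

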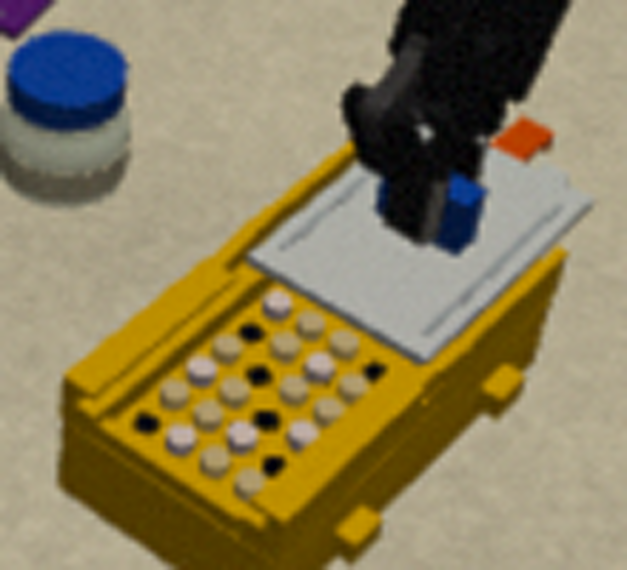

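View pics/top4.png

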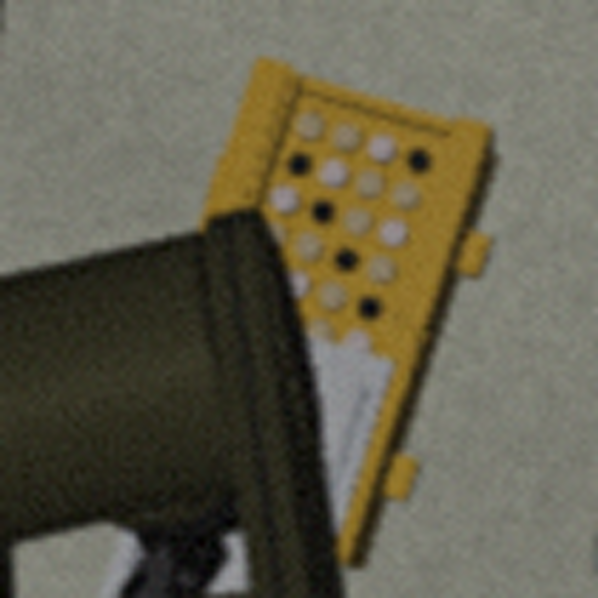

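The pictures show the cover lying between the guides, tab trailing at (522,138). Pushing begins.

Call:
arm_command:
  dp:
    - [0,2,0]
    - [0,3,0]
    - [0,3,0]
    - [0,3,0]
    - [0,3,0]
    - [0,3,0]
    - [0,3,0]
    - [0,3,0]
    - [0,2,0]
    - [0,0,0]
  roll: [0,0,0,0,0,0,0,0,0,0]

```text
time: 12.07
position: [0.5048, 0.1763, 0.0664]
orientation: [-0.424, -0.563, -0.43, 0.565]
contact_force: [-0.7, 1.1, 0.7]
opening: 0.0199
```

```bash
cat > rk.py <<'E'
from go import *
o,M=st();p=o["position"];d=(p-[.5445,.164,0])*1e3;a=-.27
print("t",round(o["time"],2),"tcp rack x,y,z",(d[0]*np.cos(a)+d[1]*np.sin(a)).round(1),(-d[0]*np.sin(a)+d[1]*np.cos(a)).round(1),d[2].round(1),"F tool",(M.T@o["contact_force"]).round(1),"tilt",M[:,0].round(4),"tyaw",np.arctan2(M[1,1],M[0,1]).round(4),"op",round(o["opening"]*1e3,1))
E
python3 rk.py; python3 look.py 5 scene
```

```text
t 12.07 tcp rack x,y,z -41.6 1.2 66.4 F tool [-0.7 -1.  -0.8] tilt [-0.0075  0.0053 -1.    ] tyaw -0.2748 op 19.9
```

View pics/scene5.png

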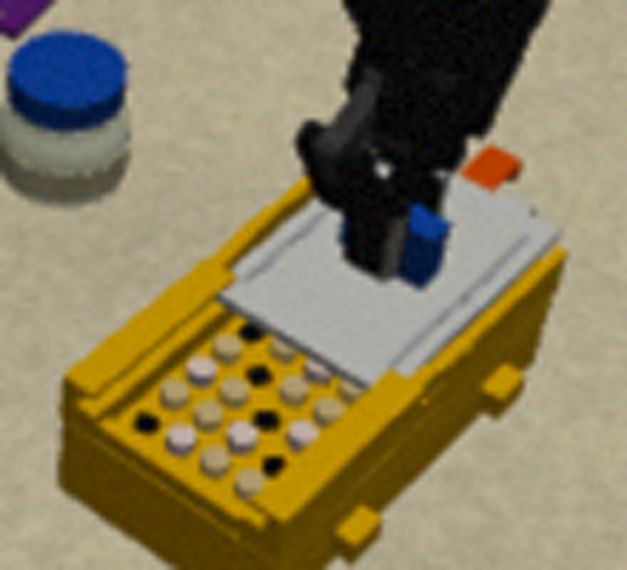

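The leading edge is entering under the lips on both sides, at (222,295) and (395,375), and it is straight. I continue gently.

Call:
arm_command:
  dp:
    - [0,2,0]
    - [0,2,0]
    - [0,2,0]
    - [0,2,0]
    - [0,2,0]
    - [0,2,0]
    - [0,2,0]
    - [0,2,0]
    - [0,1,0]
    - [0,0,0]
  roll: [0,0,0,0,0,0,0,0,0,0]

```text
time: 12.95
position: [0.5224, 0.1713, 0.0661]
orientation: [-0.424, -0.563, -0.43, 0.565]
contact_force: [0.5, 0.7, 1.1]
opening: 0.0201
```

```bash
python3 rk.py; python3 look.py 6 scene
```

```text
t 12.95 tcp rack x,y,z -23.3 1.1 66.1 F tool [-1.1  0.3 -0.8] tilt [-0.0081  0.0053 -1.    ] tyaw -0.2745 op 20.1
```

View pics/scene6.png

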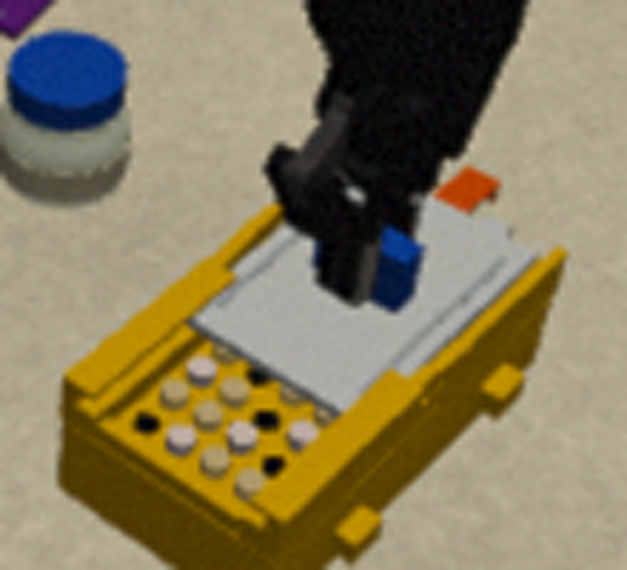

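The cover is now about 25 mm under the lips, straight, with almost no force.

Call:
arm_command:
  dp:
    - [0,2,0]
    - [0,2,0]
    - [0,2,0]
    - [0,2,0]
    - [0,2,0]
    - [0,2,0]
    - [0,2,0]
    - [0,2,0]
    - [0,1,0]
    - [0,0,0]
  roll: [0,0,0,0,0,0,0,0,0,0]

```text
time: 13.83
position: [0.5404, 0.1662, 0.0659]
orientation: [-0.424, -0.562, -0.43, 0.565]
contact_force: [-0.6, 1.0, 0.6]
opening: 0.0203
```

```bash
python3 rk.py
```

```text
t 13.83 tcp rack x,y,z -4.6 1.0 65.9 F tool [-0.6 -0.8 -0.8] tilt [-0.0082  0.0052 -1.    ] tyaw -0.2744 op 20.3
```

Call:
arm_command:
  dp:
    - [0,1,0]
    - [0,1,0]
    - [0,1,0]
    - [0,1,0]
    - [0,1,0]
    - [0,1,0]
    - [0,1,0]
    - [0,1,0]
    - [0,1,0]
    - [0,1,0]
  roll: [0,0,0,0,0,0,0,0,0,0]

```text
time: 14.67
position: [0.5506, 0.1634, 0.0657]
orientation: [-0.424, -0.562, -0.43, 0.565]
contact_force: [-0.3, 0.3, 0.5]
opening: 0.0198
```

```bash
python3 rk.py
```

```text
t 14.67 tcp rack x,y,z 6.1 1.0 65.7 F tool [-0.5 -0.3 -0.2] tilt [-0.0086  0.0053 -0.9999] tyaw -0.2741 op 19.8
```

Call:
arm_command:
  dp:
    - [0,1,0]
    - [0,1,0]
    - [0,1,0]
    - [0,1,0]
    - [0,1,0]
    - [0,1,0]
    - [0,1,0]
    - [0,1,0]
    - [0,1,0]
    - [0,1,0]
  roll: [0,0,0,0,0,0,0,0,0,0]

```text
time: 15.5
position: [0.5608, 0.1605, 0.0656]
orientation: [-0.423, -0.562, -0.431, 0.565]
contact_force: [-0.9, 0.6, 0.2]
opening: 0.02
```

```bash
python3 rk.py; python3 look.py 7 scene
```

```text
t 15.5 tcp rack x,y,z 16.6 1.0 65.6 F tool [-0.2 -1.  -0.4] tilt [-0.01    0.0055 -0.9999] tyaw -0.2741 op 20.0
```

View pics/scene7.png

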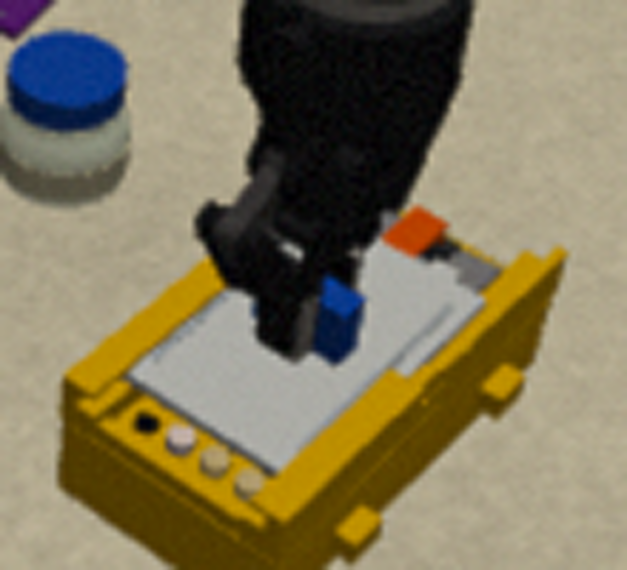

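Run:
```python
from h import *
T=load("top0.npz");S=load("scene0.npz")
def rr(p):
    d=(p-np.array([.5445,.164,0]))*1e3;a=-.27
    return [round(d[0]*np.cos(a)+d[1]*np.sin(a),1),round(-d[0]*np.sin(a)+d[1]*np.cos(a),1)]
for n,u in(("ledge +x edge",(234,470)),("ledge -x edge",(225,505)),("bar +x",(256,404)),("plate -x end",(226,513)),("rack -x end",(220,525))):
    print("T",n,rr(ray(T,cr([u],6,(195,170))[0],.054)))
for n,u in(("ledge +x edge",(500,158)),("ledge -x",(505,135))):
    print("S",n,rr(ray(S,cr([u],20/3,(340,190))[0],.054)))
```

```text
T ledge +x edge [np.float64(-70.0), np.float64(1.3)]
T ledge -x edge [np.float64(-83.8), np.float64(0.4)]
T bar +x [np.float64(-43.0), np.float64(1.3)]
T plate -x end [np.float64(-86.7), np.float64(-1.0)]
T rack -x end [np.float64(-91.7), np.float64(-0.2)]
S ledge +x edge [np.float64(-66.9), np.float64(5.5)]
S ledge -x [np.float64(-78.1), np.float64(0.3)]
```

The ledge face sits at about x -69, so I expect the click near fin x 19–22, or TCP 22–25. I continue in small steps.

Call:
arm_command:
  dp:
    - [0,0.7,0]
    - [0,0.7,0]
    - [0,0.7,0]
    - [0,0.7,0]
    - [0,0.7,0]
    - [0,0,0]
    - [0,0,0]
    - [0,0,0]
    - [0,0,0]
    - [0,0,0]
  roll: [0,0,0,0,0,0,0,0,0,0]

```text
time: 16.38
position: [0.5642, 0.1594, 0.0655]
orientation: [-0.423, -0.562, -0.431, 0.566]
contact_force: [-1.9, 0.7, 0.9]
opening: 0.0198
```

```bash
python3 rk.py
```

```text
t 16.38 tcp rack x,y,z 20.3 0.8 65.5 F tool [-0.9 -2.1 -0.2] tilt [-0.0112  0.0054 -0.9999] tyaw -0.2742 op 19.8
```

Call:
arm_command:
  dp:
    - [0,0.7,0]
    - [0,0.7,0]
    - [0,0.7,0]
    - [0,0,0]
    - [0,0,0]
    - [0,0,0]
    - [0,0,0]
    - [0,0,0]
    - [0,0,0]
    - [0,0,0]
  roll: [0,0,0,0,0,0,0,0,0,0]

```text
time: 17.22
position: [0.5654, 0.159, 0.0653]
orientation: [-0.422, -0.561, -0.432, 0.566]
contact_force: [-2.5, 0.7, 1.3]
opening: 0.02
```

```bash
python3 rk.py
```

```text
t 17.22 tcp rack x,y,z 21.4 0.8 65.3 F tool [-1.3 -2.6  0. ] tilt [-0.014   0.0057 -0.9999] tyaw -0.2744 op 20.0
```

Call:
arm_command:
  dp:
    - [0,0.7,0]
    - [0,0.7,0]
    - [0,0.7,0]
    - [0,0.7,0]
    - [0,0.7,0]
    - [0,0.5,0]
    - [0,0.5,0]
    - [0,0.5,0]
    - [0,0.5,0]
    - [0,0.5,0]
  roll: [0,0,0,0,0,0,0,0,0,0]

```text
time: 18.05
position: [0.5675, 0.1584, 0.0647]
orientation: [-0.419, -0.558, -0.434, 0.569]
contact_force: [-5.5, 1.7, 4.3]
opening: 0.02
```

```bash
python3 rk.py; python3 look.py 8 scene
```

```text
t 18.05 tcp rack x,y,z 23.7 0.7 64.7 F tool [-4.2 -5.9 -0.2] tilt [-0.0251  0.0072 -0.9997] tyaw -0.2745 op 20.0
```

View pics/scene8.png

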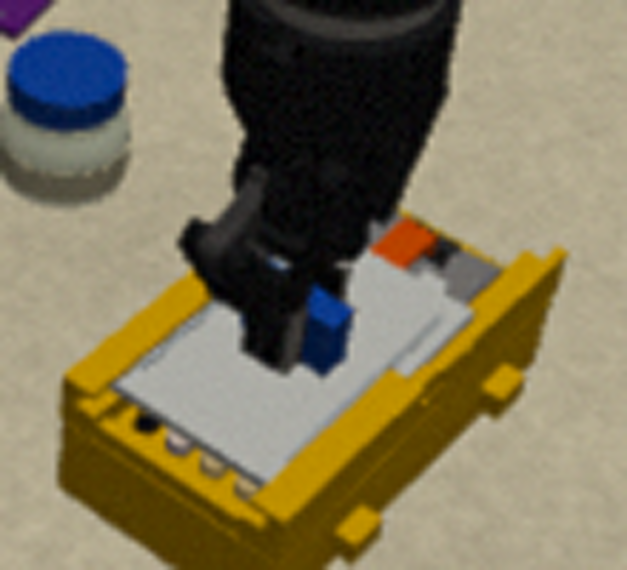

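Call:
arm_command:
  dp:
    - [-0.3,0.7,0]
    - [-0.3,0.7,0]
    - [-0.3,0.7,0]
    - [-0.2,0.7,0]
    - [-0.2,0.7,0]
    - [-0.2,0.7,0]
    - [0,0,0]
    - [0,0,0]
    - [0,0,0]
    - [0,0,0]
  roll: [0,0,0,0,0,0,0,0,0,0]

```text
time: 18.93
position: [0.5672, 0.1585, 0.0646]
orientation: [-0.416, -0.555, -0.437, 0.572]
contact_force: [-4.2, 0.5, 2.6]
opening: 0.0204
```

```bash
python3 rk.py
```

```text
t 18.93 tcp rack x,y,z 23.4 0.7 64.6 F tool [-2.4 -4.3  0.6] tilt [-0.0372  0.0087 -0.9993] tyaw -0.2742 op 20.4
```

Call:
arm_command:
  dp:
    - [-0.2,1.5,0]
    - [-0.2,2,0]
    - [-0.2,2,0]
    - [-0.2,2,0]
    - [0,0,0]
    - [0,-0.5,0]
    - [0,-1,0]
    - [0,-1,0]
    - [0,-1,0]
    - [0,0,0]
  roll: [0,0,0,0,0,0,0,0,0,0]

```text
time: 19.77
position: [0.5649, 0.159, 0.0645]
orientation: [-0.412, -0.551, -0.441, 0.576]
contact_force: [-2.4, 1.5, 0.5]
opening: 0.0204
```

```bash
python3 rk.py;  python3 look.py 9 scene
```

```text
t 19.77 tcp rack x,y,z 21.0 0.6 64.5 F tool [-0.4 -2.7 -0.8] tilt [-0.0535  0.0111 -0.9985] tyaw -0.2746 op 20.4
```

View pics/scene9.png

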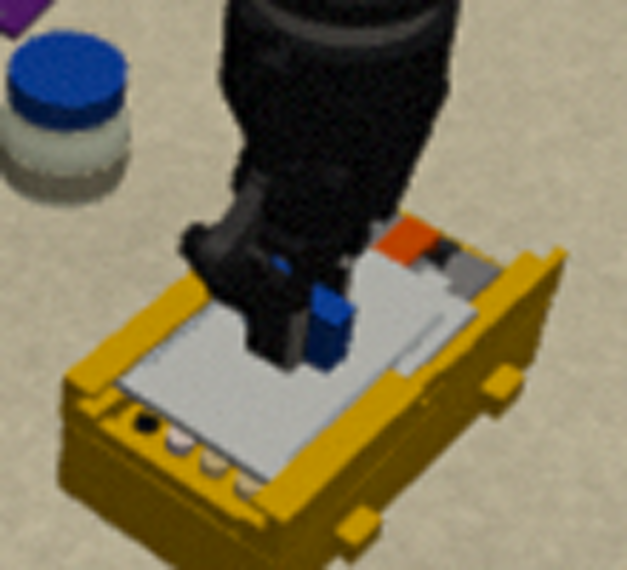

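The cover has not clicked: it sprang back with the finger (tab (407,240) against (405,242) before). Under steady load the wrist also slowly tilts, now 0.055 rad. I'll clamp the fin, which the rails guide, to straighten the tool before pushing again.

Call:
arm_command:
  dp:
    - [0,-1,0]
    - [0,-1,0]
    - [0,-1,0]
    - [0,0,0]
    - [0,0,0]
    - [0,0,0]
    - [0,0,0]
    - [0,0,0]
    - [0,0,0]
    - [0,0,0]
  roll: [0,0,0,0,0,0,0,0,0,0]
  fingers: 5
  grip_force: 40

```text
time: 20.65
position: [0.5628, 0.1598, 0.0659]
orientation: [-0.413, -0.551, -0.441, 0.576]
contact_force: [-2.1, 0.4, 2.5]
opening: 0.0136
```

```bash
python3 rk.py
```

```text
t 20.65 tcp rack x,y,z 18.8 0.8 65.9 F tool [-2.4 -2.2  0.2] tilt [-0.0514  0.0111 -0.9986] tyaw -0.2749 op 13.6
```

Call:
arm_command:
  dp:
    - [0,0,0]
    - [0,0,0]
    - [0,0,0]
    - [0,0,0]
    - [0,0.5,0]
    - [0,1,0]
    - [0,1.5,0]
    - [0,2,0]
    - [0,2,0]
    - [0,2,0]
  roll: [0,0,0,0,0,0,0,0,0,0]

```text
time: 21.48
position: [0.565, 0.1592, 0.066]
orientation: [-0.408, -0.546, -0.445, 0.58]
contact_force: [-12.4, 1.7, 10.6]
opening: 0.0134
```

```bash
python3 rk.py
```

```text
t 21.48 tcp rack x,y,z 21.0 0.9 66.0 F tool [ -9.7 -13.1   1.8] tilt [-0.07    0.0136 -0.9975] tyaw -0.2744 op 13.4
```

I measured 13 N without a plain click. I open the jaws and look at where the cover settles.

Call:
arm_command:
  dp:
    - [0,0,0]
    - [0,0,0]
    - [0,0,0]
    - [-2,0,0]
    - [-4,0,0]
    - [-6,0,0]
    - [-8,0,0]
    - [-8,0,0]
    - [-8,0,0]
    - [-6,0,0]
  roll: [0,0,0,0,0,0,0,0,0,0]
  fingers: 40

```text
time: 22.32
position: [0.5701, 0.1576, 0.1107]
orientation: [-0.409, -0.548, -0.444, 0.579]
contact_force: [0.9, -0.2, -0.4]
opening: 0.0399
```

```bash
python3 rk.py;  python3 look.py 10 scene top; python3 -c "
from plant import r;print(r.get_obs()['q'].round(3))"
```

```text
t 22.32 tcp rack x,y,z 26.4 0.7 110.7 F tool [ 0.4  1.  -0.1] tilt [-0.0654  0.0123 -0.9978] tyaw -0.2746 op 39.9
[0.168 0.136 1.848 0.025 1.218 0.433]
```

View pics/scene10.png

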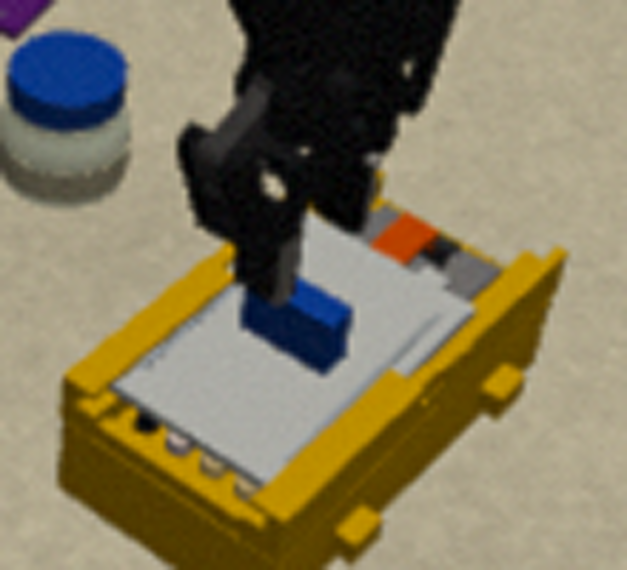

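View pics/top10.png

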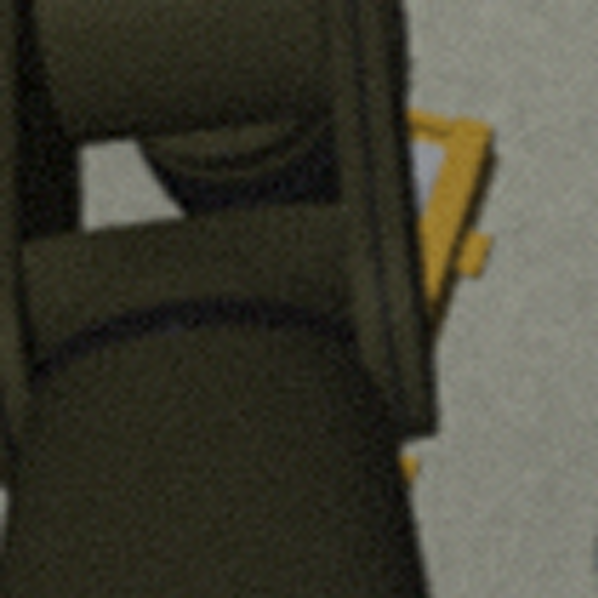

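Released, the cover rests as far forward as under load: tab at (404,238), front edge at (265,490). It may have latched. I'll measure it and look closely.

Run:
```python
from h import *
ims=[]
for k in (8,9,10):
    c=load(f"scene{k}.npz");im=c["color"][200:235,385:435,::-1]
    ims.append(cv2.resize(im,None,fx=7.8,fy=7.8,interpolation=2))
cv2.imwrite("pics/tabs.png",np.vstack([np.hstack(ims[:2]),np.hstack([ims[2],ims[2]*0])]))
# fin x fit by template shift of tab/front edge along rack x between frames
a=-.27;P0=np.array([.5445,.164,0])
def pt(x,y,z): return proj(c,body([*P0,a],np.array([x,y,z])/1e3))[0]
for k in (8,9,10):
    c=load(f"scene{k}.npz");g=c["color"].astype(np.float32)
    # front edge: sample profile along rack x at several y on plate top
    res=[]
    for y in range(-20,21,4):
        xs=np.arange(60,97,.25);pr=[]
        for x in xs:
            u,v=pt(x,y,60);pr.append(cv2.getRectSubPix(c["color"],(1,1),(float(u),float(v)))[0,0])
        pr=cv2.GaussianBlur(np.array(pr,np.float32)[:,2].reshape(1,-1),(0,0),3)[0]
        gr=np.gradient(pr);res.append(xs[np.argmin(gr)])
    # tab orange extents
    hsv=cv2.cvtColor(c["color"],cv2.COLOR_RGB2HSV);m=(hsv[...,0]<14)&(hsv[...,1]>190)&(hsv[...,2]>120)
    m[:195]=0;m[235:]=0;m[:,:395]=0;m[:,425:]=0
    v,u=np.nonzero(m);print(k,"front edge x",np.round(np.median(res),1),"tab px",len(u),u.mean().round(2),v.mean().round(2))
```

```text
8 front edge x 83.5 tab px 52 410.85 212.17
9 front edge x 81.0 tab px 49 411.18 211.76
10 front edge x 84.0 tab px 51 410.71 211.35
```

View pics/tabs.png

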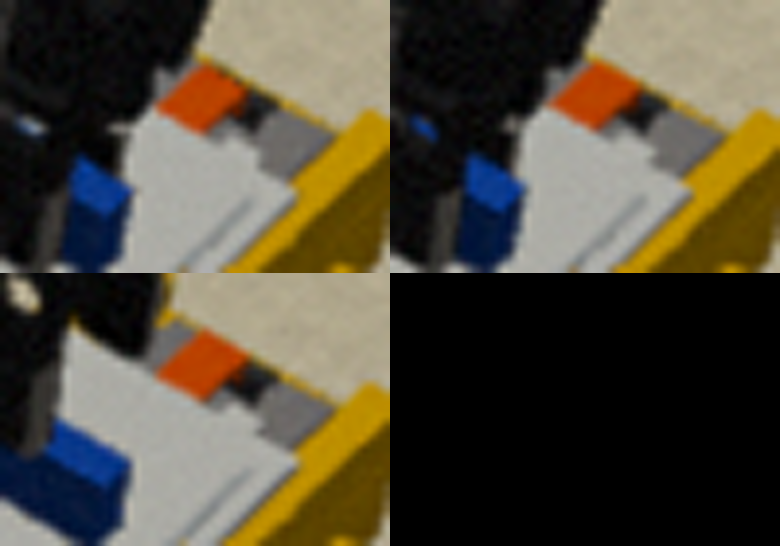

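```bash
python3 look.py 11 scene
cat > tab.py <<'E'
from h import *
import sys
a=-.27;P0=np.array([.5445,.164,0])
for k in sys.argv[1:]:
    c=load(f"scene{k}.npz")
    def pt(x,y,z): return proj(c,body([*P0,a],np.array([x,y,z])/1e3))[0]
    res=[]
    for y in range(-24,25,2):
        xs=np.arange(-10,97,.25)
        pr=np.array([cv2.getRectSubPix(c["color"],(1,1),tuple(map(float,pt(x,y,60))))[0,0] for x in xs],np.float32)
        sat=pr[:,2]-0.0*pr[:,0]
        g=np.gradient(cv2.GaussianBlur(sat.reshape(1,-1),(0,0),3)[0]);res.append(xs[np.argmin(np.where(xs>15,g,0))])
    fx=np.median(res)-62.5
    hsv=cv2.cvtColor(c["color"],cv2.COLOR_RGB2HSV);m=((hsv[...,0]<14)&(hsv[...,1]>190)&(hsv[...,2]>110)).astype(np.uint8)
    x0,y0=pt(fx-78,0,60);w=np.zeros_like(m);cv2.circle(w,(int(x0),int(y0)),14,1,-1);m&=w
    v,u=np.nonzero(m);pc=np.array([u.mean(),v.mean()])
    # tab visible quad centre for z0, and derivative wrt z at end
    print(k,"fin x",fx.round(1),"n",len(u),"tab resid px",(pc-pt(fx-78,0,60)).round(2),"px per mm x",(pt(fx-77,0,60)-pt(fx-78,0,60)).round(2),"per mm z",(pt(fx-78,0,61)-pt(fx-78,0,60)).round(2))
E
python3 tab.py 4 5 6 7 8 9 10 11
```

```text
4 fin x 12.2 n 0 tab resid px [nan nan] px per mm x [-0.24  0.22] per mm z [ 0.07 -0.31]
5 fin x -6.0 n 36 tab resid px [ 8.28 -7.48] px per mm x [-0.23  0.21] per mm z [ 0.07 -0.31]
6 fin x -5.8 n 44 tab resid px [ 4.65 -3.79] px per mm x [-0.23  0.21] per mm z [ 0.07 -0.31]
7 fin x 13.5 n 53 tab resid px [-0.05 -0.46] px per mm x [-0.24  0.22] per mm z [ 0.07 -0.31]
8 fin x 20.5 n 52 tab resid px [ 0.14 -0.17] px per mm x [-0.24  0.22] per mm z [ 0.07 -0.31]
9 fin x 18.5 n 49 tab resid px [-0.   -0.15] px per mm x [-0.24  0.22] per mm z [ 0.07 -0.31]
10 fin x 21.5 n 52 tab resid px [ 0.35 -1.22] px per mm x [-0.24  0.22] per mm z [ 0.07 -0.32]
11 fin x 21.2 n 51 tab resid px [ 0.18 -1.16] px per mm x [-0.24  0.22] per mm z [ 0.07 -0.32]tab.py:16: RuntimeWarning: Mean of empty slice.
  v,u=np.nonzero(m);pc=np.array([u.mean(),v.mean()])
  ret = ret.dtype.type(ret / rcount)
```

The rear of the plate and tab stands about 3 mm high: the corner rose about 1 px since frame 8. The cover is pitched, and the hook is sitting at or on the ledge crest at fin x ≈ 21. The fix is closed fingers low behind the fin, pressing the rear of the plate down lightly while nudging forward.

```bash
python3 plan.py 0.5360 0.1669 0.070 -0.2746 10
```

```text
t 22.47 pos [570.2 157.7 110.3] tilt [-0.0647  0.0125 -0.9978] tyaw -0.2745 F [ 0.1  0.5 -0. ] op 39.9 q6 0.433
dp tool [ 42.5 -32.7   0.2] roll opts [np.float64(0.0), np.float64(-3.135)]
[[-0.065, 0.96, -0.271], [0.012, -0.271, -0.963], [-0.998, -0.066, 0.006]]
dp [[4.3, -3.3, 0.0], [4.3, -3.3, 0.0], [4.3, -3.3, 0.0], [4.3, -3.3, 0.0], [4.3, -3.3, 0.0], [4.3, -3.3, 0.0], [4.3, -3.3, 0.0], [4.3, -3.3, 0.0], [4.3, -3.3, 0.0], [4.3, -3.3, 0.0]] roll 0.0 |d| 5.4
```

Call:
arm_command:
  dp:
    - [0,-4,0]
    - [0,-7,0]
    - [0,-8,0]
    - [0,-7,0]
    - [3,-5,0]
    - [6,-1,0]
    - [7,0,0]
    - [7,0,0]
    - [7,0,0]
    - [4,0,0]
  roll: [0,0,0,0,0,0,0,0,0,0]
  fingers: 0

```text
time: 23.3
position: [0.5309, 0.1678, 0.0732]
orientation: [-0.409, -0.546, -0.445, 0.58]
contact_force: [1.1, 0.2, 0.2]
opening: 0.0001
```

```bash
python3 rk.py;  python3 look.py 12 scene; python3 tab.py 12
```

```text
t 23.3 tcp rack x,y,z -14.1 0.0 73.2 F tool [-0.2  1.  -0.5] tilt [-0.0687  0.0117 -0.9976] tyaw -0.2737 op 0.1
12 fin x 21.0 n 45 tab resid px [ 0.64 -1.16] px per mm x [-0.24  0.22] per mm z [ 0.07 -0.32]
```

View pics/scene12.png

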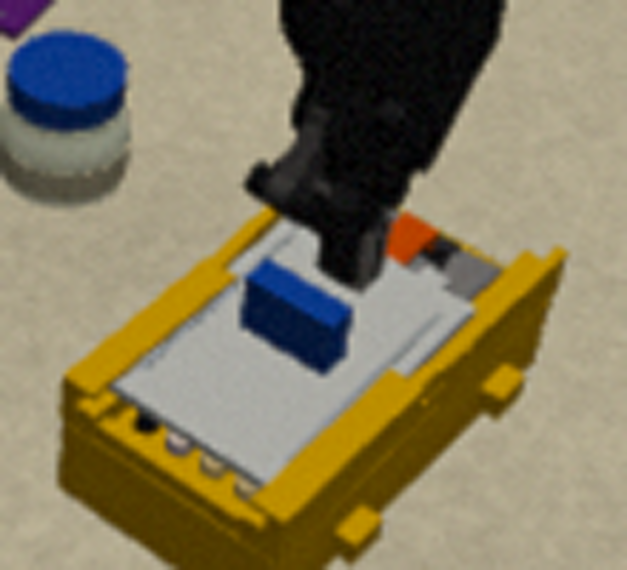

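The closed fingers are over the plate behind the fin, at (350,270). I lower them to press.

Call:
arm_command:
  dp:
    - [2,0,0]
    - [2,0,0]
    - [2,0,0]
    - [2,0,0]
    - [1.5,0,0]
    - [1,0,0]
    - [1,0,0]
    - [1,0,0]
    - [1,0,0]
    - [1,0,0]
  roll: [0,0,0,0,0,0,0,0,0,0]

```text
time: 24.18
position: [0.5329, 0.1678, 0.0635]
orientation: [-0.409, -0.547, -0.444, 0.58]
contact_force: [-2.4, -1.8, 5.9]
opening: 0.0002
```

```bash
python3 rk.py;  python3 look.py 13 scene; python3 tab.py 13
```

```text
t 24.18 tcp rack x,y,z -12.2 0.6 63.5 F tool [-5.7 -2.2  2.4] tilt [-0.067   0.0117 -0.9977] tyaw -0.2742 op 0.2
13 fin x 22.8 n 46 tab resid px [ 1.1  -1.12] px per mm x [-0.24  0.22] per mm z [ 0.07 -0.32]
```

View pics/scene13.png

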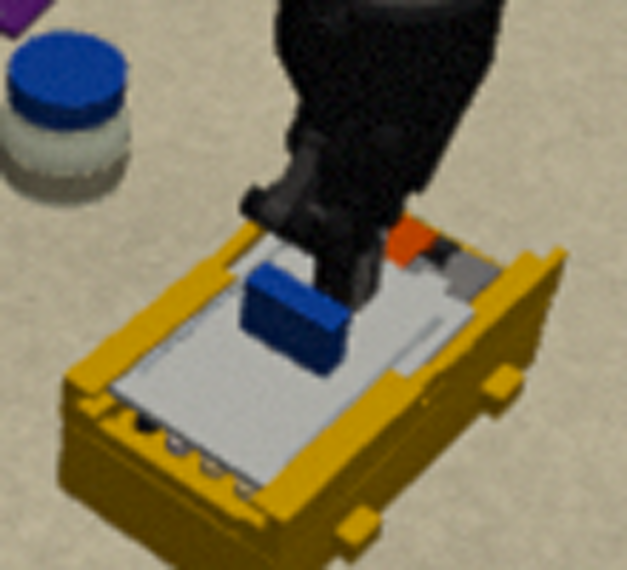

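```bash
cat > pl.py <<'E'
from h import *
import sys
a=-.27;P0=np.array([.5445,.164,0]);Rm=np.array([[np.cos(a),-np.sin(a),0],[np.sin(a),np.cos(a),0],[0,0,1]])
for k in sys.argv[1:]:
    c=load(f"scene{k}.npz");v,u=np.mgrid[:400,:640];z=c["z_map"]
    p=np.stack([u,v,np.ones_like(u)],-1)@np.linalg.inv(c["mtx"]).T*z[...,None]
    p=p@c["world_from_camera"][:3,:3].T+c["world_from_camera"][:3,3];q=(p-P0)@Rm*1e3
    hsv=cv2.cvtColor(c["color"],cv2.COLOR_RGB2HSV)
    w=(hsv[...,1]<45)&(hsv[...,2]>120)&(abs(q[...,1])<36)&(abs(q[...,2]-60)<9)&(q[...,0]>-120)&(q[...,0]<90)
    w=cv2.erode(w.astype(np.uint8),np.ones((3,3)))>0
    Q=q[w];A=np.c_[Q[:,0],Q[:,1],np.ones(len(Q))];s=np.linalg.lstsq(A,Q[:,2],rcond=None)[0]
    o=(hsv[...,0]<14)&(hsv[...,1]>190)&(hsv[...,2]>110)&(abs(q[...,1])<12)&(abs(q[...,2]-60)<15);O=q[o]
    y=(hsv[...,0]>18)&(hsv[...,0]<30)&(hsv[...,1]>150)&(abs(q[...,1])>38)&(abs(q[...,1])<50)&(q[...,0]>15)&(q[...,0]<95)&(q[...,2]>58)
    print(k,"n",len(Q),"slope x",s[0].round(4),"z at 0",s[2].round(2),"z@-40",(s[2]-40*s[0]).round(2),"z@80",(s[2]+80*s[0]).round(2),"tab n",len(O),O.mean(0).round(1),"lip z",np.median(q[y][:,2]).round(2))
E
python3 pl.py 5 6 7 8 9 10 11 12 13
```

```text
5 n 599 slope x 0.0 z at 0 60.93 z@-40 60.93 z@80 60.94 tab n 41 [-120.7    0.9   60.8] lip z 66.32
6 n 595 slope x -0.0003 z at 0 60.92 z@-40 60.93 z@80 60.9 tab n 44 [-102.     1.    60.5] lip z 66.55
7 n 675 slope x -0.0221 z at 0 62.54 z@-40 63.42 z@80 60.76 tab n 52 [-62.1   0.7  63.4] lip z 66.4
8 n 639 slope x -0.0127 z at 0 61.83 z@-40 62.34 z@80 60.82 tab n 50 [-56.4   0.9  62. ] lip z 66.57
9 n 652 slope x -0.0119 z at 0 61.89 z@-40 62.36 z@80 60.93 tab n 49 [-57.5   0.8  62.4] lip z 66.58
10 n 793 slope x -0.0346 z at 0 63.77 z@-40 65.16 z@80 61.0 tab n 52 [-54.9   1.   65.6] lip z 66.61
11 n 791 slope x -0.0377 z at 0 63.87 z@-40 65.38 z@80 60.85 tab n 51 [-54.8   0.8  65.5] lip z 66.58
12 n 719 slope x -0.0359 z at 0 63.83 z@-40 65.27 z@80 60.96 tab n 45 [-55.9   1.4  65.4] lip z 66.46
13 n 700 slope x -0.0351 z at 0 63.76 z@-40 65.16 z@80 60.95 tab n 45 [-54.4   2.6  65.5] lip z 66.39
```

The depth fit is clear. The cover's nose is flat, but its rear (x -40) is 4.2 mm up. That is more than the hook on the crest explains, so the lugs are sitting on the bar. It happened because the tilted fingers pushed the fin at its top. The plan is to undo the tool's tilt by pressing the closed tips against the rack's fixed +x end wall. Then I pull the cover back a little and push low while holding the rear down. First I check clearance there.

```bash
python3 - <<'E'
from h import *
T=load("top0.npz")
for n,uv,h in(("cup rim centre",(272,122),.1),("cup left",(255,118),.1),("cup right",(290,118),.1),("cup near rim",(272,141),.1),("bottle",(334,114),.11)): print(n,ray(T,uv,h).round(3))
E
python3 plan.py 0.6640 0.1310 0.14 -0.2746 10; python3 pl.py 13
```

```text
cup rim centre [0.772 0.101 0.1  ]
cup left [0.781 0.142 0.1  ]
cup right [0.783 0.059 0.1  ]
cup near rim [0.725 0.1   0.1  ]
bottle [ 0.793 -0.045  0.11 ]
t 24.23 pos [532.9 167.8  63.4] tilt [-0.0669  0.0117 -0.9977] tyaw -0.2742 F [-2.7 -0.6  6.6] op 0.0 q6 0.458
dp tool [-85.6 130.7   0.6] roll opts [np.float64(0.0), np.float64(-3.134)]
[[-0.067, 0.96, -0.27], [0.012, -0.27, -0.963], [-0.998, -0.068, 0.007]]
dp [[-9.0, 13.0, 0.0], [-9.0, 13.0, 0.0], [-9.0, 13.0, 0.0], [-9.0, 13.0, 0.0], [-9.0, 13.0, 0.0], [-9.0, 13.0, 0.0], [-9.0, 13.0, 0.0], [-9.0, 13.0, 0.0], [-9.0, 13.0, 0.0], [-9.0, 13.0, 0.0]] roll 0.0 |d| 15.6
13 n 700 slope x -0.0351 z at 0 63.76 z@-40 65.16 z@80 60.95 tab n 45 [-54.4   2.6  65.5] lip z 66.39
```

Call:
arm_command:
  dp:
    - [-8,0,0]
    - [-14,0,0]
    - [-18,4,0]
    - [-16,12,0]
    - [-8,18,0]
    - [-4,20,0]
    - [0,20,0]
    - [0,20,0]
    - [0,18,0]
    - [0,10,0]
  roll: [0,0,0,0,0,0,0,0,0,0]

```text
time: 25.07
position: [0.6585, 0.1337, 0.1274]
orientation: [-0.411, -0.548, -0.444, 0.578]
contact_force: [0.1, -0.1, 0.1]
opening: 0.0
```

```bash
python3 plan.py 0.6660 0.1305 0.04 -0.2746 10;python3 rk.py; python3 look.py 14 scene; python3 pl.py 14
```

```text
t 25.07 pos [658.5 133.7 127.4] tilt [-0.0633  0.0121 -0.9979] tyaw -0.2718 F [ 0.1 -0.1  0.1] op 0.0 q6 0.378
dp tool [86.7 13.7  0.6] roll opts [np.float64(0.003), np.float64(-3.132)]
[[-0.063, 0.961, -0.268], [0.012, -0.268, -0.963], [-0.998, -0.064, 0.005]]
dp [[9.0, 1.0, 0.0], [9.0, 1.0, 0.0], [9.0, 1.0, 0.0], [9.0, 1.0, 0.0], [9.0, 1.0, 0.0], [9.0, 1.0, 0.0], [9.0, 1.0, 0.0], [9.0, 1.0, 0.0], [9.0, 1.0, 0.0], [9.0, 1.0, 0.0]] roll 0.0003 |d| 8.8
t 25.07 tcp rack x,y,z 118.0 1.2 127.4 F tool [-0.1  0.1  0. ] tilt [-0.0633  0.0121 -0.9979] tyaw -0.2718 op 0.0
14 n 773 slope x -0.0356 z at 0 63.86 z@-40 65.28 z@80 61.01 tab n 53 [-53.6   1.   65.4] lip z 66.79
```

Call:
arm_command:
  dp:
    - [4,4,0]
    - [10,5,0]
    - [14,4,0]
    - [14,2,0]
    - [14,1,0]
    - [12,0,0]
    - [8,0,0]
    - [4,0,0]
    - [1,0,0]
    - [0,-3,0]
  roll: [0,0,0,0,0,0,0,0,0,0]

```text
time: 25.95
position: [0.6613, 0.1315, 0.0319]
orientation: [-0.409, -0.545, -0.446, 0.581]
contact_force: [0.1, -0.4, -0.0]
opening: -0.0
```

```bash
python3 rk.py; python3 look.py 15 scene
```

```text
t 25.95 tcp rack x,y,z 121.3 -0.2 31.9 F tool [0.  0.2 0.3] tilt [-0.0727  0.0114 -0.9973] tyaw -0.2713 op -0.0
```

View pics/scene15.png

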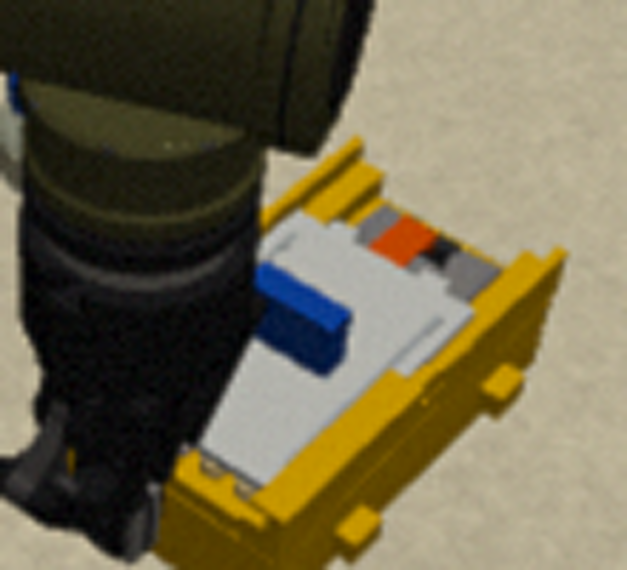

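Call:
arm_command:
  dp:
    - [-4,0,0]
    - [-4,-1,0]
    - [0,-2,0]
    - [0,-2,0]
    - [0,-2,0]
    - [0,-2,0]
    - [0,-2,0]
    - [0,-2,0]
    - [0,-2,0]
    - [0,-2,0]
  roll: [0,0,0,0,0,0,0,0,0,0]

```text
time: 26.83
position: [0.6465, 0.1372, 0.0478]
orientation: [-0.41, -0.547, -0.445, 0.578]
contact_force: [0.1, -0.7, 0.7]
opening: -0.0001
```

```bash
python3 rk.py
```

```text
t 26.83 tcp rack x,y,z 105.4 1.4 47.8 F tool [-0.7  0.2  0.6] tilt [-0.0644  0.0126 -0.9978] tyaw -0.2706 op -0.1
```

Call:
arm_command:
  dp:
    - [2,-2,0]
    - [2,-2,0]
    - [1,-2,0]
    - [0,-2.5,0]
    - [0,-2.5,0]
    - [0,-2.5,0]
    - [0,-2.5,0]
    - [0,-2.5,0]
    - [0,-2.5,0]
    - [0,-2.5,0]
  roll: [0,0,0,0,0,0,0,0,0,0]

```text
time: 27.67
position: [0.6212, 0.144, 0.0436]
orientation: [-0.411, -0.547, -0.445, 0.578]
contact_force: [1.5, 0.1, 0.3]
opening: -0.0001
```

```bash
python3 rk.py
```

```text
t 27.67 tcp rack x,y,z 79.2 1.2 43.6 F tool [-0.4  1.4 -0.5] tilt [-0.0642  0.0124 -0.9979] tyaw -0.2707 op -0.1
```

```bash
python3 look.py 16 scene; python3 pl.py 16
```

```text
16 n 462 slope x 0.0007 z at 0 60.91 z@-40 60.88 z@80 60.96 tab n 47 [-72.2   1.3  60.6] lip z 66.76
```

View pics/scene16.png

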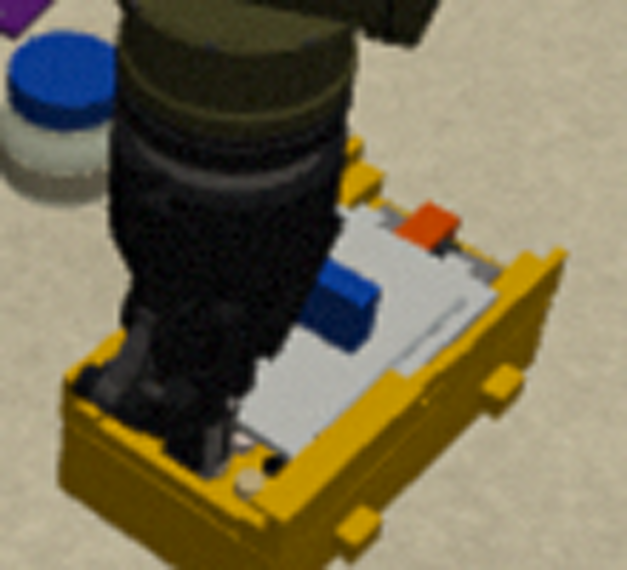

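The picture shows the cover was pushed back by the fingers, which passed over the low end wall. It lies flat again (slope 0.0007), tab free at (430,225), fin x ≈ 6, so the lugs are off the bar. Now I press lower on the end wall to undo the tilt.

Call:
arm_command:
  dp:
    - [0,6,0]
    - [0,11,0]
    - [0,12,0]
    - [0,10,0]
    - [4,2,0]
    - [6,0,0]
    - [4,0,0]
    - [0,-3,0]
    - [0,-4,0]
    - [0,-4,0]
  roll: [0,0,0,0,0,0,0,0,0,0]

```text
time: 28.55
position: [0.6511, 0.1357, 0.0256]
orientation: [-0.411, -0.547, -0.445, 0.578]
contact_force: [15.0, -4.5, -8.4]
opening: -0.0003
```

```bash
python3 rk.py
```

```text
t 28.55 tcp rack x,y,z 110.3 1.1 25.6 F tool [ 7.4 16.1  0.3] tilt [-0.0646  0.0123 -0.9978] tyaw -0.2704 op -0.3
```

Call:
arm_command:
  dp:
    - [0,-3,0]
    - [0,-3,0]
    - [0,-3,0]
    - [0,-3,0]
    - [0,-3,0]
    - [0,-3,0]
    - [0,-3,0]
    - [0,-3,0]
    - [0,-3,0]
    - [0,-3,0]
  roll: [0,0,0,0,0,0,0,0,0,0]

```text
time: 29.38
position: [0.6495, 0.137, 0.037]
orientation: [0.434, 0.569, 0.424, -0.555]
contact_force: [0.3, 0.2, 1.0]
opening: 0.0002
```

```bash
python3 rk.py
```

```text
t 29.38 tcp rack x,y,z 108.4 2.0 37.0 F tool [-1.   0.2 -0.3] tilt [ 0.0244  0.0014 -0.9997] tyaw -0.267 op 0.2
```

The tilt is now +0.024 (tips leading), which is ideal. I return behind the fin with the fingers closed.

Call:
arm_command:
  dp:
    - [-12,0,0]
    - [-20,0,0]
    - [-22,-4,0]
    - [-14,-14,0]
    - [-6,-20,0]
    - [0,-22,0]
    - [0,-22,0]
    - [0,-22,0]
    - [0,-18,0]
    - [0,-8,0]
  roll: [0,0,0,0,0,0,0,0,0,0]

```text
time: 30.22
position: [0.5131, 0.174, 0.1201]
orientation: [0.433, 0.57, 0.425, -0.554]
contact_force: [0.4, -0.5, -0.2]
opening: 0.0
```

```bash
python3 rk.py; python3 plan.py 0.5205 0.1712 0.068 -0.27 10
```

```text
t 30.22 tcp rack x,y,z -33.0 1.2 120.1 F tool [0.2 0.5 0.4] tilt [ 0.0245  0.0041 -0.9997] tyaw -0.2665 op 0.0
t 30.22 pos [513.1 174.  120.1] tilt [ 0.0245  0.0041 -0.9997] tyaw -0.2665 F [ 0.4 -0.5 -0.2] op 0.0 q6 0.496
dp tool [52.2  6.7  1.3] roll opts [np.float64(0.004), np.float64(-3.137)]
[[0.025, 0.964, -0.263], [0.004, -0.263, -0.965], [-1.0, 0.023, -0.01]]
dp [[5.2, 0.7, 0.1], [5.2, 0.7, 0.1], [5.2, 0.7, 0.1], [5.2, 0.7, 0.1], [5.2, 0.7, 0.1], [5.2, 0.7, 0.1], [5.2, 0.7, 0.1], [5.2, 0.7, 0.1], [5.2, 0.7, 0.1], [5.2, 0.7, 0.1]] roll 0.0004 |d| 5.3
```

Call:
arm_command:
  dp:
    - [5,2,0]
    - [8,2,0]
    - [8,1,0]
    - [8,1,0]
    - [7,0,0]
    - [6,0,0]
    - [4,0,0]
    - [2,0,0]
    - [0,0,0]
    - [0,0,0]
  roll: [0,0,0,0,0,0,0,0,0,0]

```text
time: 31.05
position: [0.5214, 0.1717, 0.0661]
orientation: [0.433, 0.569, 0.425, -0.555]
contact_force: [0.3, -0.3, 0.2]
opening: -0.0003
```

```bash
python3 rk.py;python3 look.py 17 scene; python3 pl.py 17;python3 tab.py 17
```

```text
t 31.05 tcp rack x,y,z -24.3 1.2 66.1 F tool [-0.2  0.3  0.2] tilt [ 0.0222  0.0033 -0.9997] tyaw -0.267 op -0.3
17 n 663 slope x 0.0003 z at 0 60.88 z@-40 60.87 z@80 60.9 tab n 42 [-73.5   1.7  60.4] lip z 66.37
17 fin x 2.8 n 44 tab resid px [0.18 0.6 ] px per mm x [-0.24  0.21] per mm z [ 0.07 -0.31]
```

View pics/scene17.png

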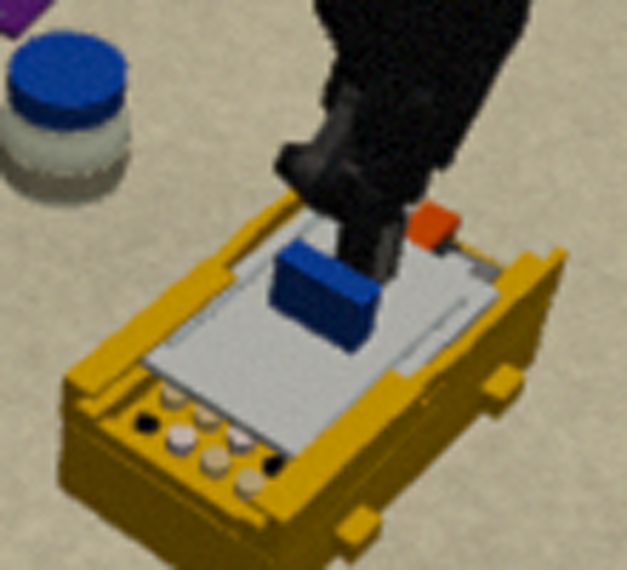

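The cover is flat and the closed fingers are close behind the fin, at (365,260). I lower onto the plate and approach the fin.

Call:
arm_command:
  dp:
    - [1.5,1,0]
    - [1.5,1,0]
    - [1.5,1,0]
    - [1.5,1,0]
    - [0.6,1.5,0]
    - [0.6,1.5,0]
    - [0.6,1.5,0]
    - [0.6,1.5,0]
    - [0.6,1.5,0]
    - [0.6,1.5,0]
  roll: [0,0,0,0,0,0,0,0,0,0]

```text
time: 31.93
position: [0.5364, 0.1692, 0.0601]
orientation: [0.433, 0.57, 0.425, -0.554]
contact_force: [-4.3, 0.7, 5.7]
opening: 0.0002
```

```bash
python3 rk.py;python3 look.py 18 scene; python3 pl.py 18;python3 tab.py 18
```

```text
t 31.93 tcp rack x,y,z -9.2 2.9 60.1 F tool [-5.8 -4.2  0.4] tilt [ 0.0246  0.0054 -0.9997] tyaw -0.2668 op 0.2
18 n 665 slope x 0.0005 z at 0 60.86 z@-40 60.84 z@80 60.9 tab n 52 [-65.6   2.2  62.1] lip z 66.41
18 fin x 10.8 n 52 tab resid px [0.56 0.15] px per mm x [-0.24  0.22] per mm z [ 0.07 -0.31]
```

Now the plate stays flat (slope 0.0005) while the tab bends up, as it should. I keep going with a bit more downward hold.

Call:
arm_command:
  dp:
    - [0.9,1.5,0.2]
    - [0.9,1.5,0.2]
    - [0.9,1.5,0.2]
    - [0.9,1.5,0.2]
    - [0.9,1.5,0.2]
    - [0.9,1.5,0.2]
    - [0.9,1.5,0.2]
    - [0.9,1.5,0.2]
    - [0.9,1.5,0.2]
    - [0.9,1.5,0.2]
  roll: [0,0,0,0,0,0,0,0,0,0]

```text
time: 32.82
position: [0.5456, 0.1673, 0.0601]
orientation: [0.427, 0.566, 0.431, -0.559]
contact_force: [-10.3, 1.6, 11.6]
opening: -0.0004
```

```bash
python3 rk.py;python3 look.py 19 scene; python3 pl.py 19;python3 tab.py 19
```

```text
t 32.82 tcp rack x,y,z 0.2 3.4 60.1 F tool [-11.6 -10.4   1. ] tilt [ 0.0041  0.0112 -0.9999] tyaw -0.2675 op -0.4
19 n 668 slope x 0.002 z at 0 60.9 z@-40 60.82 z@80 61.07 tab n 51 [-56.3   2.6  60.7] lip z 66.63
19 fin x 20.2 n 53 tab resid px [0.5  0.65] px per mm x [-0.24  0.22] per mm z [ 0.07 -0.31]
```

View pics/scene19.png

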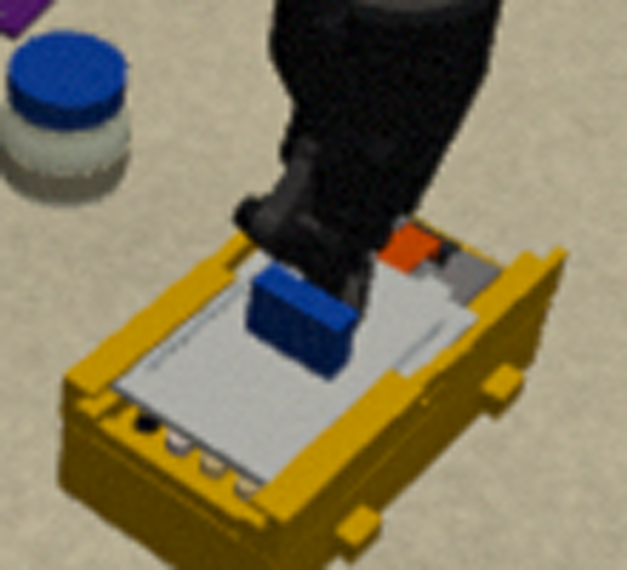

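The tab height fell back to flat (62.1 → 60.7 mm) at fin x ≈ 20–21, with the push force rising as against a stop. That is the click. I back off and check that the cover stays.

Call:
arm_command:
  dp:
    - [-1,-1,0]
    - [-2,-2,0]
    - [-4,-2,0]
    - [-8,-1,0]
    - [-12,0,0]
    - [-16,0,0]
    - [-16,0,0]
    - [-14,0,0]
    - [-8,0,0]
    - [-2,0,0]
  roll: [0,0,0,0,0,0,0,0,0,0]

```text
time: 33.7
position: [0.5395, 0.1673, 0.1501]
orientation: [0.427, 0.566, 0.43, -0.558]
contact_force: [-0.4, -0.5, -0.5]
opening: -0.0
```

```bash
python3 rk.py;python3 look.py 20 scene; python3 pl.py 20;python3 tab.py 20
python3 - <<'E'
from h import *
ims=[]
for k in (17,19,20,10):
    c=load(f"scene{k}.npz");im=c["color"][200:235,385:435,::-1];ims.append(cv2.resize(im,None,fx=7.8,fy=7.8,interpolation=2))
cv2.imwrite("pics/tabs2.png",np.vstack([np.hstack(ims[:2]),np.hstack(ims[2:])]))
E
```

```text
t 33.7 tcp rack x,y,z -5.7 1.8 150.1 F tool [ 0.5 -0.3  0.6] tilt [ 0.0067  0.0103 -0.9999] tyaw -0.2675 op -0.0
20 n 760 slope x -0.005 z at 0 61.34 z@-40 61.54 z@80 60.94 tab n 52 [-57.7   2.6  61.2] lip z 66.46
20 fin x 19.0 n 52 tab resid px [0.72 0.45] px per mm x [-0.24  0.22] per mm z [ 0.07 -0.31]
```

View pics/tabs2.png

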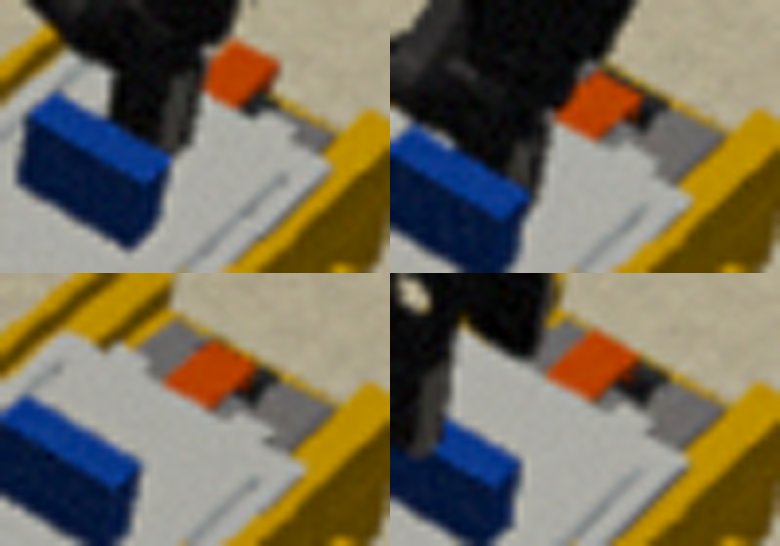

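View pics/scene20.png

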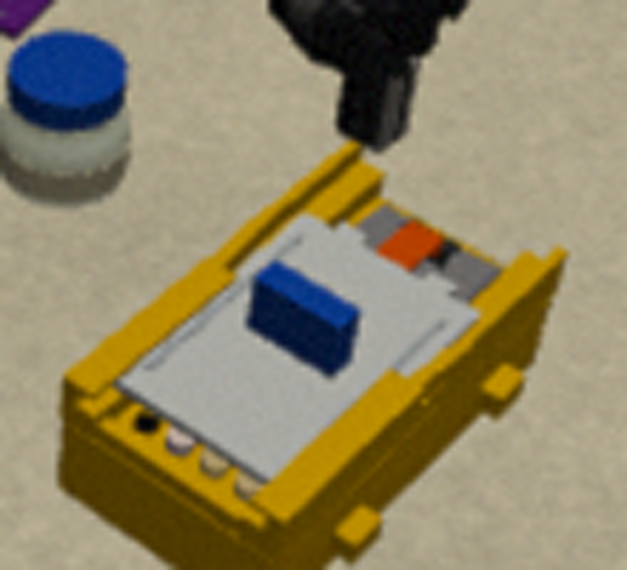

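Released, the cover settled back only about 1.4 mm, from the stop onto the ledge, and lies near level. I move the arm clear, wait, and measure again to confirm it stays.

Call:
arm_command:
  dp:
    - [-5,-5,5]
    - [-8,-10,12]
    - [-8,-15,18]
    - [-8,-15,20]
    - [-5,-15,20]
    - [0,-15,20]
    - [0,-10,20]
    - [0,-5,10]
    - [0,0,0]
    - [0,0,0]
  roll: [0,0,0,0,0,0,0,0,0,0]

```text
time: 34.58
position: [0.4081, 0.065, 0.1779]
orientation: [0.426, 0.563, 0.432, -0.561]
contact_force: [0.2, 0.1, 0.5]
opening: -0.0
```

```bash
python3 rk.py;python3 look.py 21 scene top; python3 pl.py 21;python3 tab.py 21
python3 - <<'E'
from h import *
c=load("scene21.npz");cv2.imwrite("pics/full21.png",c["color"][:,:,::-1])
E
```

```text
t 34.58 tcp rack x,y,z -105.1 -131.8 177.9 F tool [-0.5  0.2 -0.1] tilt [-0.0042  0.008  -1.    ] tyaw -0.2665 op -0.0
21 n 772 slope x -0.0033 z at 0 61.26 z@-40 61.39 z@80 61.0 tab n 53 [-57.8   2.7  61.4] lip z 66.51
21 fin x 18.5 n 53 tab resid px [0.66 0.51] px per mm x [-0.24  0.22] per mm z [ 0.07 -0.31]
```

View pics/top21.png

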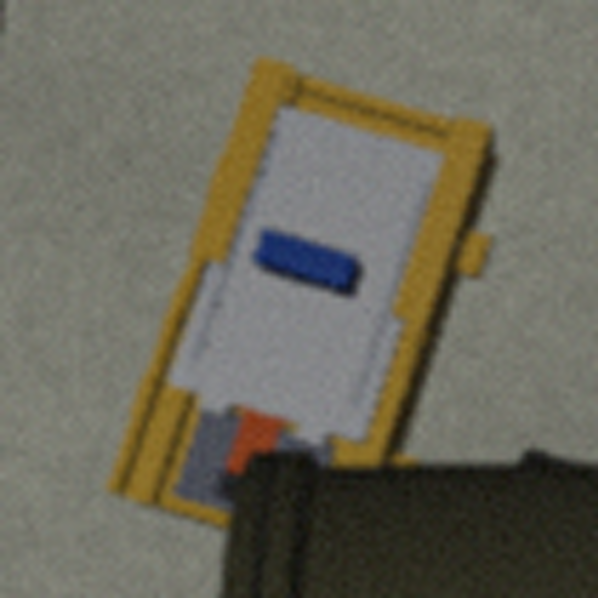

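View pics/full21.png

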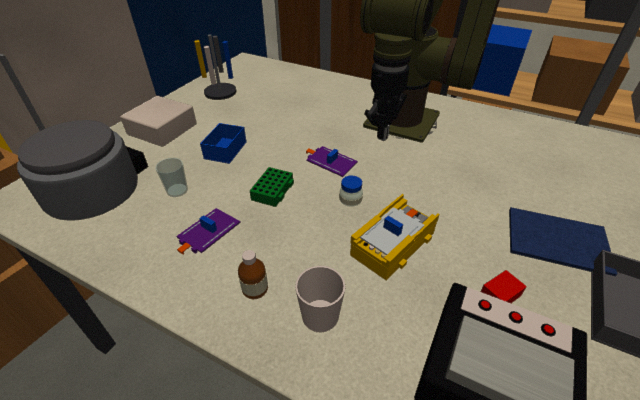

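Run:
```python
from h import *
for n,(x,y,w,h),s in(("top",(215,228,45,30),9),("scene",(395,200,40,30),9)):
    a=load(f"{n}0.npz")["color"][y:y+h,x:x+w,::-1];b=load(f"{n}21.npz")["color"][y:y+h,x:x+w,::-1]
    cv2.imwrite(f"pics/bar_{n}.png",np.hstack([cv2.resize(i,None,fx=s,fy=s,interpolation=2) for i in(a,b)]))
T=load("top0.npz")
# bar edges from raw image in rack x at z 55
a=-.27;P0=[.5445,.164,0,a]
for k,n in((0,"before"),(21,"after")):
    c=load(f"top{k}.npz")
    for y in (-18,-13,13,18):
        row=[]
        for x in np.arange(-56,-36,1.):
            u,v=proj(c,body(P0,np.array([x,y,54])/1e3))[0];p=cv2.getRectSubPix(c["color"],(1,1),(float(u),float(v)))[0,0].astype(int);row.append(p[0]-p[1])
        print(n,y,row)
```

```text
before -18 [np.int64(0), np.int64(0), np.int64(-3), np.int64(-5), np.int64(-7), np.int64(-3), np.int64(1), np.int64(17), np.int64(35), np.int64(53), np.int64(67), np.int64(80), np.int64(72), np.int64(61), np.int64(50), np.int64(38), np.int64(26), np.int64(26), np.int64(26), np.int64(26)]
before -13 [np.int64(-1), np.int64(-3), np.int64(-5), np.int64(-4), np.int64(-2), np.int64(0), np.int64(5), np.int64(12), np.int64(32), np.int64(56), np.int64(73), np.int64(78), np.int64(81), np.int64(65), np.int64(48), np.int64(35), np.int64(31), np.int64(25), np.int64(26), np.int64(27)]
before 13 [np.int64(-3), np.int64(-4), np.int64(-5), np.int64(-3), np.int64(-3), np.int64(-2), np.int64(0), np.int64(8), np.int64(28), np.int64(50), np.int64(65), np.int64(77), np.int64(80), np.int64(66), np.int64(52), np.int64(41), np.int64(32), np.int64(26), np.int64(25), np.int64(24)]
before 18 [np.int64(-1), np.int64(-2), np.int64(-4), np.int64(-5), np.int64(-4), np.int64(-4), np.int64(3), np.int64(14), np.int64(28), np.int64(50), np.int64(73), np.int64(79), np.int64(79), np.int64(72), np.int64(55), np.int64(37)
[... 491 characters left out ...]
(2), np.int64(-1), np.int64(-2), np.int64(-3), np.int64(-1), np.int64(-1), np.int64(-2), np.int64(-2), np.int64(-1), np.int64(0)]
after 13 [np.int64(26), np.int64(26), np.int64(24), np.int64(24), np.int64(24), np.int64(26), np.int64(28), np.int64(30), np.int64(33), np.int64(35), np.int64(35), np.int64(31), np.int64(24), np.int64(15), np.int64(6), np.int64(2), np.int64(-1), np.int64(-4), np.int64(-3), np.int64(-2)]
after 18 [np.int64(-4), np.int64(-3), np.int64(-2), np.int64(-2), np.int64(-3), np.int64(-5), np.int64(-3), np.int64(0), np.int64(0), np.int64(0), np.int64(-1), np.int64(1), np.int64(3), np.int64(1), np.int64(1), np.int64(-1), np.int64(-1), np.int64(-2), np.int64(-2), np.int64(-2)]
```

View pics/bar_top.png

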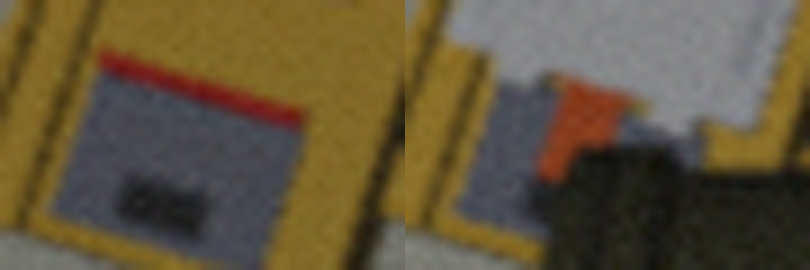

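View pics/bar_scene.png

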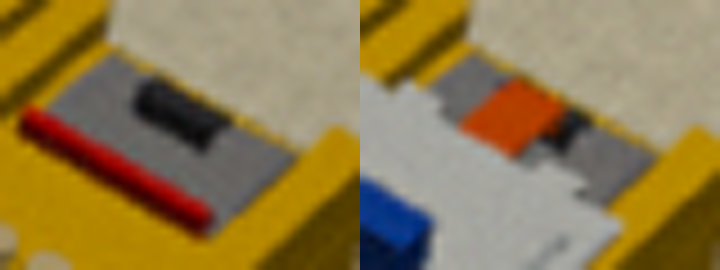

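The red bar stood at x -48…-42 when free, and now the gaps between tab and lugs there show only grey and yellow. So the bar is pushed in under the plate, and the cover has stayed put for over a second with nothing touching it. I open the fingers so they don't touch each other, recheck, and hand in.

Call:
arm_command:
  dp:
    - [0,0,0]
    - [0,0,0]
    - [0,0,0]
    - [0,0,0]
    - [0,0,0]
    - [0,0,0]
    - [0,0,0]
    - [0,0,0]
    - [0,0,0]
    - [0,0,0]
  roll: [0,0,0,0,0,0,0,0,0,0]
  fingers: 40

```text
time: 35.52
position: [0.4103, 0.0675, 0.1775]
orientation: [-0.427, -0.561, -0.434, 0.561]
contact_force: [-0.6, -0.5, -0.1]
opening: 0.04
```

```bash
python3 look.py 22 scene; python3 pl.py 20 21 22; python3 tab.py 20 21 22; python3 -c "
from plant import r
print(r.hand_in())"
```

```text
20 n 760 slope x -0.005 z at 0 61.34 z@-40 61.54 z@80 60.94 tab n 52 [-57.7   2.6  61.2] lip z 66.46
21 n 772 slope x -0.0033 z at 0 61.26 z@-40 61.39 z@80 61.0 tab n 53 [-57.8   2.7  61.4] lip z 66.51
22 n 776 slope x -0.0028 z at 0 61.25 z@-40 61.37 z@80 61.03 tab n 52 [-57.8   2.5  61.1] lip z 66.36
20 fin x 19.0 n 52 tab resid px [0.72 0.45] px per mm x [-0.24  0.22] per mm z [ 0.07 -0.31]
21 fin x 18.5 n 53 tab resid px [0.66 0.51] px per mm x [-0.24  0.22] per mm z [ 0.07 -0.31]
22 fin x 18.8 n 52 tab resid px [0.66 0.5 ] px per mm x [-0.24  0.22] per mm z [ 0.07 -0.31]
the job is handed in; nothing more can be done
None
```

The cover is off the green rack and appears latched in the yellow rack with the red bar held in. I handed the job in at about 35.6 s; the hand-in gives no verdict.

**First attempt failed.** The wrist slowly tilted under load, so the fingers pushed the fin at its top and the cover's rear lifted about 4 mm. It most likely rode up onto the bar.

**The fix.** While I was pressing on the rack's +x end to undo the tilt, the closed fingers slipped over the low end wall. They slid the cover back flat, which freed it. I had not planned that, though it helped. I then pushed low behind the fin while holding the plate's rear down. The tab rose and dropped flat again at fin x of about 20 mm. The largest tool forces I read while pushing the cover were about 16 N. Readings come only at the end of each call, so peaks in between were not seen.

**Last checks, with the arm clear:**
- **Position:** the cover stayed put for over 1.5 s at fin x of about 19 mm, 1.4 mm back from the stop. Its slope is about 0.003 rad.
- **Red bar:** it no longer shows where it stood when free, so it is pushed in. I inferred this from the pictures; the joint value was not readable.
- **Bystanders:** all stand where they were, by eye in the last full picture.
- **Open points:** the plate's rear still reads about 0.4 mm high and the tab centre about 1.6 mm further to +y than earlier. Both are within the limits. I did not do a pull test on the latch.

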